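Tighten the swivel plate of a chair seat crosswise

TASK

Take the T-handle socket wrench from its wooden block and tighten the four square-headed bolts of the upturned chair seat clockwise, evenly and crosswise: in a first round turn each by only about 30 degrees, going after the first bolt to the one diagonally opposite and then to the other two, and in a second round, again crosswise, turn each on to its firm stop. Feel for the bolt heads lightly, do not lean on them so that they sink into their soft rubber bushes, do not force a bolt past its stop so that its rubber-bushed washer winds round, and leave the other things on the table alone. At the end stand the wrench upright in its block again.

Things in the scene. Friction and masses are not known exactly. Their poses are not given: they have to be found in the camera images.
- wrench_grip (a point): The T-handle socket wrench (steel, black handle, 250 g, 92 mm long), standing upright in its block, handle up. Centre of its T handle, a level bar 90 mm long (own x), 20 mm wide (own y, to be gripped across), 28 mm high, 78 mm above the socket's mouth; the wrench's shaft (16 mm across) is on own z, which points up. A firm grip (80 N or more) keeps it from turning between the fingers
- wrench_mouth (a point): Centre of the wrench's square socket mouth, its lower end. The socket is about 37 mm across outside; inside it is a square hole 22.2 mm wide and 10 mm deep, its sides facing own x and y; it slips over the 20 mm square bolt heads with 1.1 mm of play to each side and 0.12 rad of free turn each way. Fully over a head the mouth is 60 mm above the table, resting on a head 70 mm
- stand_hole (a point): Centre of the floor of the round hole in the wrench's wooden block (85 x 85 x 30 mm, fixed to the table). Hole 44 mm across, 22 mm deep, its floor 8 mm above the table, chamfered 3 mm; the wrench stands in it on its socket. The block may be on the left or the right of the seat; on the other side stands a grey parts tray (120 x 85 x 30 mm, fixed)
- seat: The upturned round chair seat, 300 mm across, held fast on the table. Origin at its centre, on the table. A square 150 mm steel plate on it (face 48 mm up) has a column socket in the middle (50 mm across, top 68 mm up) and four square-headed bolts at own (x, y) = (50, 50), (-50, 50), (-50, -50), (50, -50) mm, called 1, 2, 3, 4: 1 and 3 are opposite, 2 and 4 are opposite
- tape: Bystander: paper tape roll 90 mm across, 24 mm high
- castor: Bystander: spare castor 50 mm wheel, 90 mm high
- stapler: Bystander: stapler 110 mm long, 47 mm high
- glue: Bystander: upright glue stick 30 mm across, 95 mm high
- bolt1_top (a point): Centre of the top of bolt 1's square head, 70 mm above the table: 20 x 20 mm, 12 mm high, the top 3 mm stepped in to 17.5 mm; sides facing own x and y, own z up. The head turns with the bolt; screwing in does not sink it noticeably
- bolt1 (a joint): How far bolt 1 is screwed in (rad), growing clockwise seen from above; starts between 0 and 0.12; at 1.2 it is fully tight and stops firmly. It turns against a friction of about 0.25 N m and stays where it is left
- insert1 (a joint): Turn (rad, clockwise positive) of the square washer 28 mm wide and rubber-bushed nut under bolt 1: 0 at rest, springs back, 6 N m per rad, so about 0.04 while the bolt turns freely; it winds up with the bolt when the wrench is turned on against the stop. The rubber is torn beyond 0.2 rad (1.2 N m)
- bush1 (a joint): How far (m) bolt 1 with its washer is pressed down into the soft rubber bush under it: 0 at rest, springs back, 6 N per mm. The bush is spoilt beyond 0.004 (24 N)
- bolt2_top (a point): Centre of the top of bolt 2's square head, 70 mm above the table: 20 x 20 mm, 12 mm high, the top 3 mm stepped in to 17.5 mm; sides facing own x and y, own z up. The head turns with the bolt; screwing in does not sink it noticeably
- bolt2 (a joint): How far bolt 2 is screwed in (rad), growing clockwise seen from above; starts between 0 and 0.12; at 1.2 it is fully tight and stops firmly. It turns against a friction of about 0.25 N m and stays where it is left
- insert2 (a joint): Turn (rad, clockwise positive) of the square washer 28 mm wide and rubber-bushed nut under bolt 2: 0 at rest, springs back, 6 N m per rad, so about 0.04 while the bolt turns freely; it winds up with the bolt when the wrench is turned on against the stop. The rubber is torn beyond 0.2 rad (1.2 N m)
- bush2 (a joint): How far (m) bolt 2 with its washer is pressed down into the soft rubber bush under it: 0 at rest, springs back, 6 N per mm. The bush is spoilt beyond 0.004 (24 N)
- bolt3_top (a point): Centre of the top of bolt 3's square head, 70 mm above the table: 20 x 20 mm, 12 mm high, the top 3 mm stepped in to 17.5 mm; sides facing own x and y, own z up. The head turns with the bolt; screwing in does not sink it noticeably
- bolt3 (a joint): How far bolt 3 is screwed in (rad), growing clockwise seen from above; starts between 0 and 0.12; at 1.2 it is fully tight and stops firmly. It turns against a friction of about 0.25 N m and stays where it is left
- insert3 (a joint): Turn (rad, clockwise positive) of the square washer 28 mm wide and rubber-bushed nut under bolt 3: 0 at rest, springs back, 6 N m per rad, so about 0.04 while the bolt turns freely; it winds up with the bolt when the wrench is turned on against the stop. The rubber is torn beyond 0.2 rad (1.2 N m)
- bush3 (a joint): How far (m) bolt 3 with its washer is pressed down into the soft rubber bush under it: 0 at rest, springs back, 6 N per mm. The bush is spoilt beyond 0.004 (24 N)
- bolt4_top (a point): Centre of the top of bolt 4's square head, 70 mm above the table: 20 x 20 mm, 12 mm high, the top 3 mm stepped in to 17.5 mm; sides facing own x and y, own z up. The head turns with the bolt; screwing in does not sink it noticeably
- bolt4 (a joint): How far bolt 4 is screwed in (rad), growing clockwise seen from above; starts between 0 and 0.12; at 1.2 it is fully tight and stops firmly. It turns against a friction of about 0.25 N m and stays where it is left
- insert4 (a joint): Turn (rad, clockwise positive) of the square washer 28 mm wide and rubber-bushed nut under bolt 4: 0 at rest, springs back, 6 N m per rad, so about 0.04 while the bolt turns freely; it winds up with the bolt when the wrench is turned on against the stop. The rubber is torn beyond 0.2 rad (1.2 N m)
- bush4 (a joint): How far (m) bolt 4 with its washer is pressed down into the soft rubber bush under it: 0 at rest, springs back, 6 N per mm. The bush is spoilt beyond 0.004 (24 N)
There are look-alikes about, which are no part of the job. Leave any blue or pink look-alike of the part that bears wrench_grip alone.

How it is judged:
By the outcome, as a careful person would: the job done as asked, in the order asked, and still so for the second after the job is handed in, with the robot touching nothing.
It also fails if it takes over 72 s, if anything falls off the work surface, if the arm or the gripper's body presses on something with over 40 N, if the wrist force passes 120 N, or if a joint passes its speed limit or range.

ROBOT

A 7-joint arm with a two-finger parallel gripper is mounted at the origin on the work surface. World frame = base frame: x ahead of the robot, y to its left, z up, the work surface at z = 0. Lengths are in m, angles in rad, forces in N, time in s.
With the tool pointing down it reaches from about 0.425 to 0.975 m from the base axis. Payload 16.7 kg.
Tool frame: the origin (TCP) lies at the very end of the fingers, on their centre line; the grasp point (between the pads) lies 19 mm behind it; z points along the fingers, y is the direction in which the jaws open and shut (so a half turn about z gives the same grasp; the last joint's range is limited). The gripper opens to 85 mm and grips with 20 to 120 N. Pads are 22 mm wide; open, the fingers measure 114 mm over their backs; the gripper's body (76 mm by 85 mm) begins 54 mm behind the grasp point. The pads swing forward as they close: fully open they stand 13 mm farther back than shut.
Start: joints at [-1.393, 0.426, 0.074, 1.606, -0.034, 1.111, -0.067], TCP at [0.217, 0.639, 0.231] pointing down, gripper open.
Joint ranges: [-2.85, 2.85], [-0.5, 2.14], [-1.23, 1.37], [0.21, 2.46], [-1.02, 4.16], [0.16, 2.05], [-2.73, 2.73]. Speed limits (rad/s): [1.89, 1.89, 2.39, 2.39, 3.01, 3.01, 3.01].

INTERFACE

Orientations are given as a unit quaternion [x, y, z, w].
In Python, from workcell import state, grab_frame, close_job, regions_of gives the robot as it stands.
- The arm moves only by the shell command python3 -m creep 'ROWS' [FORCE]. ROWS is JSON, a list of rows, each a list of 3 entries, a list of its own where there are three numbers: the shift along the tool's x, y, z in units of 50 mm (1.0 is 50 mm), then the turn about the tool's z in units of 6 degrees (1.0 is 6 degrees), then the finger opening in mm, from 0 to 85.4. In form: [[[tx, ty, tz], twist, fingers], ...]. A call has exactly 5 rows; each row shifts and turns the pose as measured when the row begins, along the tool's axes as they then stand; what a row does not reach is not made up. A row lasts 1/10 s, in which the tool goes at most 50 mm and 8.59 degrees, less where a joint would pass 70% of its speed; a pose out of reach is approached as far as the arm can. A call is refused whole if a number of a shift passes 1 or a number of a turn 1, either way. A call with a gripper value outside its range is refused whole. The fingers move at their own pace and stop on an object; FORCE is the grip in N (left out, the last holds). Time passes only in rows, so rows that do not move let the fingers close, or fill a call up. It gives the time, the measured TCP pose, the force and the opening at its end, in the units of the state.
- state(): the state, without advancing time (a new reading comes with each control period).
- grab_frame(name): name is "scene" or "side" or "wrist"; returns a dict with "color" (420x560x3 uint8, red, green, blue), "fx", "fy", "cx", "cy" (pixels), "T" (4x4, takes a point from camera to world coordinates). Camera axes: x right, y down, z forward; pixel columns grow to the right and rows downward; lengths in m; the calibration is good to about 2 mm. A picture is of the moment at which its call begins. There is no depth.
- close_job(): hands the job in, once; it reports no verdict.
Trained networks look in a picture, given as the dict that the camera call returned (one of the last four; its "shot" number tells which), for a name from the list of things; names that differ only in an ending like _2 or _b are one class to them, and where a whole thing is asked for, a point or a joint stands for the part that bears it (a point fixed in the world has none). Each returns a list of dicts, best first, with "confidence" (0 to 1); they miss things now and then, are a little off and sometimes report something else, mostly with a low value. They report only what shows in the picture. A call takes as long as a camera call. They do not tell look-alikes from the thing itself.
- regions_of(picture, target): "region" (420x560 bool, what is visible of it) and "rect" ([left, top, right, bottom] in pixels, round what is visible of it).
The state is a dict: "time_s": time; "qpos": joint angles; "qvel": joint speeds; "effort": joint torques, N m; "tcp_pos": TCP position; "orientation": TCP orientation; "force": force on the tool from outside, world axes, zero at the start; "torque": the same for the moment, N m; "opening": finger opening in m.
Only numpy, scipy, OpenCV 4.12 (cv2) and the standard library are available. Lean on these libraries where they do the work, as an engineer would, in place of code of your own. Each camera call takes 0.05 s, during which the arm holds its last target.

## Working session

There is one attempt and no reset: what is moved stays moved. The work goes in short steps, Python scripts to look and compute and a shell command to move; the robot and the scene stay as the last step left them, time stands still between calls to the robot, and variables do not carry over. Pictures are saved under pics/ and viewed, and the job is handed in when it is done.

```bash
mkdir -p pics; ls
python3 - <<'E'
from workcell import *
import cv2
print(state())
for n in ["scene","side","wrist"]:
    f=grab_frame(n); cv2.imwrite(f"pics/{n}0.png",f["color"][...,::-1]); print(n,f["fx"],f["fy"],f["cx"],f["cy"],f["T"].round(3).tolist() if hasattr(f["T"],'round') else f["T"])
E
```

```text
pics
{'time_s': 0.0, 'qpos': array([-1.39351602,  0.42669563,  0.07383286,  1.60661301, -0.03411856,
        1.11077488, -0.06710903]), 'qvel': array([-4.53573714e-04, -6.73937824e-04,  3.27803039e-04, -1.58232060e-03,
        2.80263813e-03,  8.55924595e-04, -6.82750540e-05]), 'effort': array([ 3.30043413e-04, -9.49802756e+01,  3.76053706e+00, -4.63502383e+01,
        1.90086808e-02,  1.04280602e-02, -7.45587340e-05]), 'tcp_pos': array([0.21655388, 0.63889535, 0.23063166]), 'orientation': array([ 1.62680237e-01,  9.86678651e-01, -6.12355211e-04, -6.81970246e-05]), 'force': array([-0.02306327,  0.04834498, -0.10277173]), 'torque': array([-0.04060319,  0.02081072,  0.00348661]), 'opening': 0.08503514098990124}
scene 386.1468017397993 386.1468017397993 277.5803186043845 207.2394685752126 [[0.59, 0.547, -0.594, 1.1], [0.807, -0.391, 0.442, -0.368], [0.009, -0.74, -0.672, 0.746], [0.0, 0.0, 0.0, 1.0]]
side 516.4604278443775 516.4604278443775 283.9826427906666 199.59373762356392 [[0.756, -0.374, 0.538, -0.276], [-0.655, -0.411, 0.634, -0.826], [-0.016, -0.831, -0.556, 0.882], [0.0, 0.0, 0.0, 1.0]]
wrist 333.5125798020279 333.5125798020279 278.51999311957456 213.8371127840418 [[0.321, 0.914, 0.248, 0.154], [0.947, -0.309, -0.085, 0.661], [-0.001, 0.262, -0.965, 0.374], [0.0, 0.0, 0.0, 1.0]]
```

View pics/scene0.png

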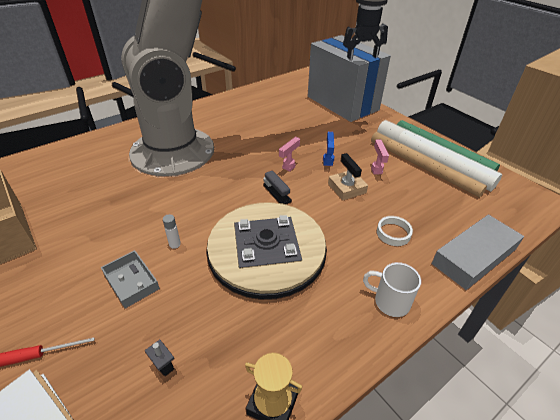

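View pics/side0.png

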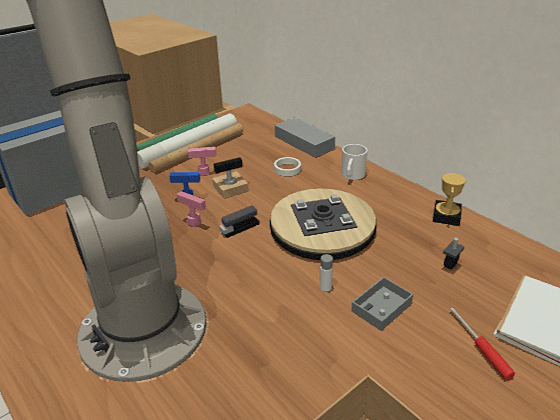

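View pics/wrist0.png

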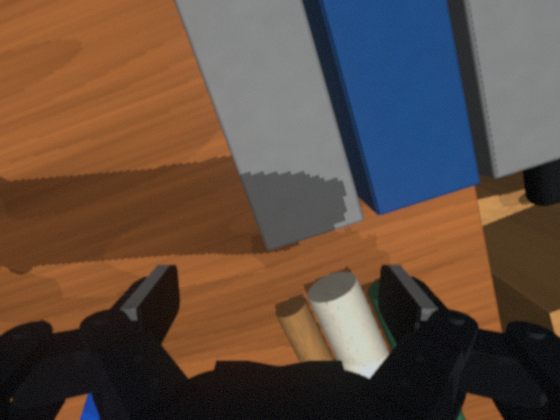

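```bash
cat > h.py <<'E'
from workcell import *
import numpy as np, cv2
def proj(f,P):
    P=np.atleast_2d(P).astype(float); T=np.array(f["T"]); c=(P-T[:3,3])@T[:3,:3]
    return np.c_[f["fx"]*c[:,0]/c[:,2]+f["cx"], f["fy"]*c[:,1]/c[:,2]+f["cy"]]
def ray(f,u,v,z):
    T=np.array(f["T"]); d=T[:3,:3]@np.array([(u-f["cx"])/f["fx"],(v-f["cy"])/f["fy"],1]); o=T[:3,3]
    return o+d*(z-o[2])/d[2]
def crop(f,x0,y0,x1,y1,s,name):
    im=np.ascontiguousarray(f["color"][y0:y1,x0:x1,::-1]); cv2.imwrite("pics/"+name,cv2.resize(im,None,fx=s,fy=s,interpolation=cv2.INTER_CUBIC))
E
python3 - <<'E'
from h import *
for n in ["scene","side"]:
    f=grab_frame(n)
    np.save(f"{n}.npy",f,allow_pickle=True)
    for t,z in [("wrench_grip",.05),("seat",.03),("bolt1_top",.066),("tape",.012),("castor",.04),("stapler",.02),("glue",.05)]:
        for r in regions_of(f,t)[:6]:
            m=np.argwhere(r["region"]).mean(0)[::-1]; print(n,t,round(r["confidence"],2),np.round(r["rect"]).tolist(),m.round(1),ray(f,*m,z).round(3))
    if n=="scene": crop(f,200,110,420,310,3,"s1.png")
    else: crop(f,160,120,400,280,3,"s2.png")
E
```

```text
scene wrench_grip 0.92 [341.0, 152.0, 364.0, 187.0] [349.8 169.9] [0.477 0.365 0.05 ]
scene wrench_grip 0.78 [323.0, 130.0, 332.0, 167.0] [329.3 150.3] [0.362 0.385 0.05 ]
scene wrench_grip 0.7 [279.0, 141.0, 302.0, 170.0] [288.7 153.6] [0.302 0.267 0.05 ]
scene wrench_grip 0.58 [372.0, 143.0, 386.0, 177.0] [379.4 158.3] [0.487 0.483 0.05 ]
scene seat 0.92 [207.0, 203.0, 326.0, 300.0] [266.1 250.9] [ 0.58  -0.014  0.03 ]
scene bolt1_top 0.64 [288.0, 244.0, 292.0, 254.0] [290.  248.4] [0.632 0.018 0.066]
scene tape 0.62 [376.0, 216.0, 413.0, 246.0] [393.9 230.3] [0.705 0.313 0.012]
scene tape 0.26 [329.0, 173.0, 370.0, 200.0] [346.8 186.9] [0.499 0.337 0.012]
scene castor 0.82 [145.0, 343.0, 175.0, 375.0] [160.7 357.5] [ 0.69  -0.335  0.04 ]
scene stapler 0.81 [262.0, 171.0, 290.0, 205.0] [276.5 187.6] [0.387 0.158 0.02 ]
scene stapler 0.72 [239.0, 219.0, 247.0, 230.0] [243.6 223.1] [ 0.457 -0.002  0.02 ]
scene stapler 0.51 [237.0, 223.0, 254.0, 232.0] [243.8 224.3] [ 0.461 -0.004  0.02 ]
scene glue 0.85 [163.0, 218.0, 183.0, 251.0] [171.3 231. ] [ 0.402 -0.179  0.05 ]
side wrench_gri
[... 846 characters left out ...]
0, 154.0, 301.0, 179.0] [287.3 166.1] [0.706 0.312 0.012]
side tape 0.75 [296.0, 196.0, 304.0, 207.0] [299.8 203.4] [0.587 0.12  0.012]
side tape 0.24 [339.0, 215.0, 354.0, 224.0] [345.  218.2] [ 0.632 -0.023  0.012]
side castor 0.7 [445.0, 239.0, 461.0, 267.0] [451.9 253.5] [ 0.691 -0.334  0.04 ]
side stapler 0.74 [216.0, 205.0, 260.0, 238.0] [238.1 221.1] [0.39  0.162 0.02 ]
side stapler 0.62 [274.0, 156.0, 300.0, 181.0] [286.3 166. ] [0.695 0.305 0.02 ]
side stapler 0.45 [329.0, 196.0, 337.0, 201.0] [333.2 198.4] [0.672 0.063 0.02 ]
side glue 0.87 [317.0, 252.0, 332.0, 292.0] [325.3 272.2] [ 0.397 -0.179  0.05 ]
side glue 0.15 [296.0, 198.0, 306.0, 208.0] [300.  203.6] [0.549 0.077 0.05 ]
```

View pics/s1.png

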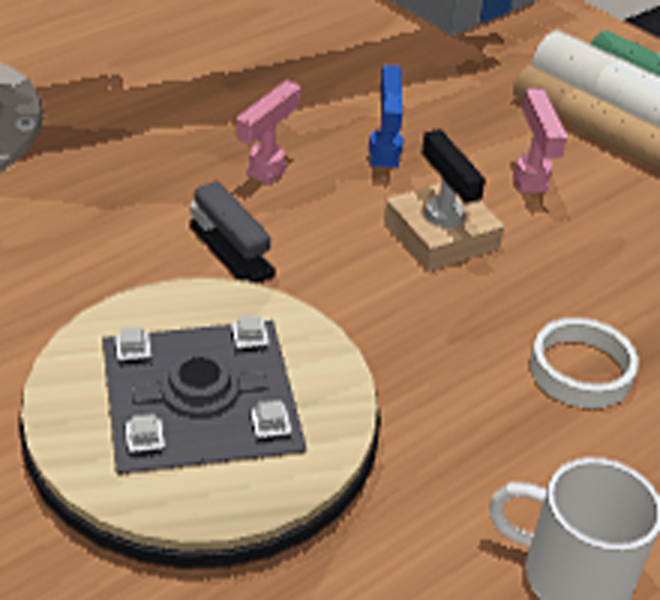

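View pics/s2.png

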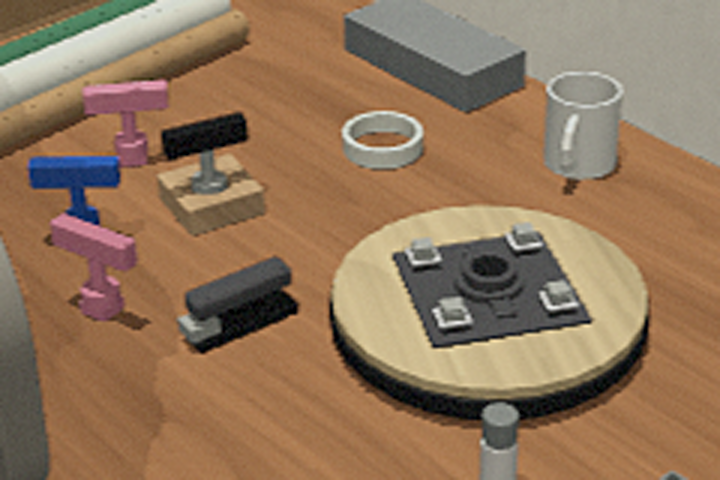

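Run:
```python
from h import *
fs=np.load("scene.npy",allow_pickle=True).item(); fd=np.load("side.npy",allow_pickle=True).item()
S=lambda x,y:(200+(x-.0)/3,110+y/3); D=lambda x,y:(160+x/3,120+y/3)
for nm,f,c,z,ps in [("plate",fs,S,.048,[(104,338),(272,322),(304,453),(118,472)]),("plate",fd,D,.048,[(393,257),(549,233),(592,322),(435,347)]),
  ("bolt",fs,S,.070,[(131,337),(250,325),(270,410),(144,427)]),("bolt",fd,D,.070,[(424,245),(523,231),(560,290),(453,307)]),
  ("bar",fs,S,.100,[(431,133),(478,180)]),("bar",fd,D,.100,[(163,132),(243,117)])]:
    P=np.array([ray(f,*c(*p),z)[:2] for p in ps]); print(nm,P.round(4).tolist(),P.mean(0).round(4))
    d=P[1]-P[0]; print(np.degrees(np.arctan2(d[1],d[0])),np.linalg.norm(np.diff(P,axis=0),axis=1).round(3))
```

```text
plate [[0.4667, -0.0337], [0.5349, 0.0955], [0.6661, 0.0258], [0.5977, -0.1014]] [ 0.5664 -0.0035]
62.16946238458112 [0.146 0.149 0.144]
plate [[0.525, 0.0889], [0.6644, 0.0179], [0.5885, -0.1074], [0.4598, -0.0401]] [ 0.5594 -0.0102]
-26.994277513400814 [0.156 0.147 0.145]
bolt [[0.4987, -0.0254], [0.5448, 0.0636], [0.6305, 0.019], [0.5879, -0.0703]] [ 0.5655 -0.0033]
62.61323863845791 [0.1   0.097 0.099]
bolt [[0.5385, 0.0601], [0.6239, 0.0146], [0.5799, -0.0749], [0.4913, -0.0293]] [ 0.5584 -0.0074]
-28.09510794849723 [0.097 0.1   0.1  ]
bar [[0.4557, 0.3509], [0.5373, 0.3335]] [0.4965 0.3422]
-12.028823140913747 [0.083]
bar [[0.451, 0.3573], [0.5299, 0.3271]] [0.4905 0.3422]
-20.96756683951692 [0.084]
```

```bash
python3 -m creep '[[[-0.8,-0.43,0],0,85],[[-0.8,-0.43,0],0,85],[[-0.8,-0.43,0],0,85],[[-0.8,-0.43,0],0,85],[[-0.8,-0.43,0],0,85]]' 80
```

```text
time_s: 1.45
tcp_pos: [0.3702, 0.4737, 0.2302]
orientation: [0.157, 0.988, 0.001, -0.001]
force: [0.6, 0.1, 0.7]
opening: 0.0851
```

```bash
python3 -m creep '[[[-0.8,-0.43,0],0,85],[[-0.8,-0.43,0],0,85],[[-0.8,-0.43,0],0,85],[[-0.8,-0.43,0],0,85],[[0,0,0],0,85]]'
python3 - <<'E'
from h import *
f=grab_frame("wrist");np.save("w1.npy",f,allow_pickle=True); cv2.imwrite("pics/w1.png",f["color"][...,::-1])
print(state()["qpos"],state()["tcp_pos"])
E
```

```text
time_s: 1.95
tcp_pos: [0.5046, 0.3304, 0.2311]
orientation: [0.16, 0.987, 0.001, 0.0]
force: [-0.3, 0.6, 0.1]
opening: 0.0849
[-0.86945564  0.31137185  0.22267781  1.78451446 -0.08080298  1.05246712
  0.63372878] [0.50266898 0.33298643 0.23092371]
```

View pics/w1.png

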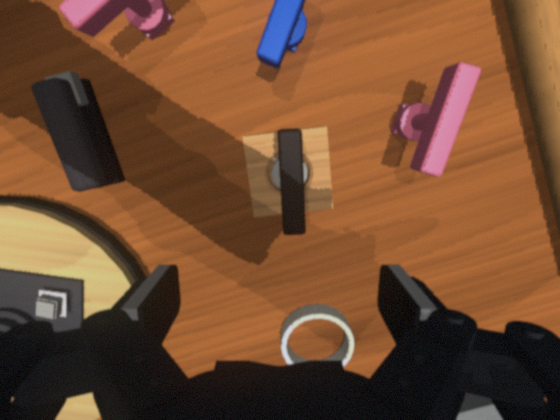

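```bash
cat >> h.py <<'E'
def tool(f_or_s=None):
    from scipy.spatial.transform import Rotation as R
    s=state(); return s["tcp_pos"], R.from_quat(s["orientation"]).as_matrix(), s
def rel(x,y):
    p,r,s=tool(); d=np.array([x,y,p[2]])-p; return (d@r)/.05
E
python3 - <<'E'
from h import *
f=np.load("w1.npy",allow_pickle=True).item()
P=np.array([ray(f,*p,.1) for p in [(279,130),(301,130),(305,233),(282,234)]]);print("bar",P.round(4),P.mean(0).round(4))
m=(P[:2].mean(0)-P[2:].mean(0)); print(np.degrees(np.arctan2(m[1],m[0])),np.linalg.norm(m))
P=np.array([ray(f,*p,.03) for p in [(243,136),(328,127),(333,208),(253,217)]]);print("blk",P.mean(0).round(4))
p,r,s=tool(); print(p,r.round(3),rel(*[0.49,.342]))
E
```

```text
bar [[0.4467 0.3505 0.1   ]
 [0.4523 0.3672 0.1   ]
 [0.5361 0.3445 0.1   ]
 [0.5307 0.3253 0.1   ]] [0.4915 0.3469 0.1   ]
164.07243357808895 0.08721166550204197
blk [0.4928 0.3466 0.03  ]
[0.50266898 0.33298643 0.23092371] [[-0.949  0.314 -0.   ]
 [ 0.314  0.949  0.003]
 [ 0.001  0.003 -1.   ]] [0.29721278 0.09145057 0.00056383]
```

```bash
python3 -m creep '[[[0.2,0.1,0.3],-0.4,60],[[0.1,0.09,0.6],0,60],[[0,0,0.6],0,60],[[0,0,0.3],0,60],[[0,0,0],0,60]]'
python3 - <<'E'
from h import *
f=grab_frame("wrist");np.save("w2.npy",f,allow_pickle=True); cv2.imwrite("pics/w2.png",f["color"][...,::-1])
print(rel(.492,.3465),tool()[1].round(3),tool()[0])
E
```

```text
time_s: 2.5
tcp_pos: [0.489, 0.3514, 0.1393]
orientation: [0.136, 0.991, 0.003, -0.0]
force: [-0.8, -0.9, -0.8]
opening: 0.06
[-0.078564   -0.08402472 -0.00069335] [[-0.963  0.27   0.002]
 [ 0.27   0.963  0.008]
 [ 0.001  0.008 -1.   ]] [0.48935066 0.35160522 0.14031512]
```

View pics/w2.png

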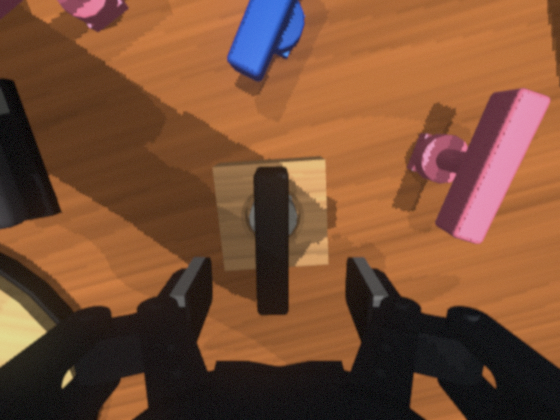

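Run:
```python
from h import *
f=np.load("w2.npy",allow_pickle=True).item()
P=np.array([ray(f,*p,.1) for p in [(255,169),(287,169),(290,313),(257,313)]]);print("bar",P.round(4),P.mean(0).round(4))
m=(P[:2].mean(0)-P[2:].mean(0)); print(np.degrees(np.arctan2(m[1],m[0])),np.linalg.norm(m),rel(*P.mean(0)[:2]))
P=np.array([ray(f,*p,.03) for p in [(214,167),(325,158),(328,265),(224,270)]]);print("blk",P.mean(0).round(4))
```

```text
bar [[0.4449 0.3507 0.1   ]
 [0.4496 0.3676 0.1   ]
 [0.536  0.3459 0.1   ]
 [0.5305 0.3263 0.1   ]] [0.4903 0.3476 0.1   ]
165.0357518181116 0.08902971021572774 [-0.03892446 -0.07182389 -0.00057855]
blk [0.4927 0.3465 0.03  ]
```

```bash
python3 -m creep '[[[-0.05,-0.08,0.5],-0.1,60],[[0,0,0.5],0,60],[[0,0,0.3],0,60],[[0,0,0.16],0,60],[[0,0,0],0,60]]' 100;  python3 - <<'E'
from h import *
f=grab_frame("wrist"); cv2.imwrite("pics/w3.png",f["color"][...,::-1])
print(rel(.491,.347),tool()[1].round(4),tool()[0])
E
```

```text
time_s: 3.05
tcp_pos: [0.4925, 0.352, 0.0707]
orientation: [0.129, 0.992, 0.007, 0.003]
force: [-0.3, 0.5, 0.4]
opening: 0.0602
[ 0.00786976 -0.10885301 -0.00172318] [[-0.9664  0.2568  0.0074]
 [ 0.2569  0.9663  0.0142]
 [-0.0035  0.0156 -0.9999]] [0.49277886 0.35215949 0.07130939]
```

View pics/w3.png

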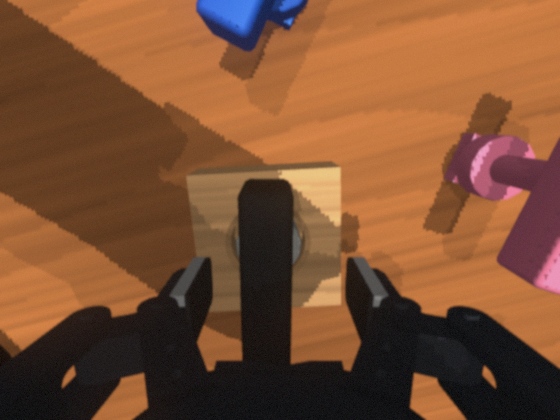

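```bash
python3 -m creep '[[[0,-0.1,0.08],-0.1,50],[[0,0,0],0,40],[[0,0,0],0,10],[[0,0,0],0,10],[[0,0,0],0,10]]' 100;  python3 - <<'E'
from h import *
print(rel(.491,.347),tool()[1].round(4),tool()[0],state()["opening"],state()["force"],state()["torque"])
E
```

```text
time_s: 3.6
tcp_pos: [0.4926, 0.3478, 0.0699]
orientation: [0.124, 0.992, 0.009, 0.004]
force: [-0.8, 0.1, -2.5]
opening: 0.0186
[ 0.02716319 -0.02347884 -0.00059483] [[-0.9692  0.2459  0.0102]
 [ 0.2461  0.9691  0.0167]
 [-0.0057  0.0187 -0.9998]] [0.49260537 0.34780399 0.0699354 ] 0.01863086937168907 [-0.75909996  0.06248712 -2.5429073 ] [0.01344745 0.06614348 0.01492651]
```

```bash
python3 -m creep '[[[0,0,-0.1],0,10],[[0,0,-0.3],0,10],[[0,0,-0.6],0,10],[[0,0,-0.8],0,10],[[0,0,-0.8],0,10]]' 110;  python3 - <<'E'
from h import *
print(tool()[1].round(4),tool()[0],state()["opening"],state()["force"],state()["torque"],state()["qpos"].round(2))
E
```

```text
time_s: 4.1
tcp_pos: [0.4886, 0.3434, 0.2017]
orientation: [0.124, 0.992, 0.005, 0.001]
force: [1.1, 0.8, -4.1]
opening: 0.0185
[[-9.692e-01  2.461e-01  2.800e-03]
 [ 2.461e-01  9.692e-01  9.600e-03]
 [-4.000e-04  1.000e-02 -9.999e-01]] [0.48859675 0.34342885 0.2016599 ] 0.018496005256291952 [ 1.08698135  0.81264267 -4.07674907] [ 0.04144434 -0.07380407 -0.07998082] [-0.88  0.33  0.2   1.83 -0.08  0.98  0.68]
```

```bash
python3 -m creep '[[[-0.3,-0.4,-0.2],0,10],[[-0.55,-0.72,-0.2],0,10],[[-0.55,-0.72,-0.1],0,10],[[-0.55,-0.72,-0.1],0,10],[[-0.55,-0.72,0],0,10]]'; python3 -m creep '[[[-0.55,-0.72,0],0,10],[[-0.55,-0.72,0],0,10],[[-0.55,-0.72,0],0,10],[[-0.55,-0.72,0],0,10],[[-0.2,-0.3,0],0,10]]';python3 -m creep '[[[0,0,0],0,10],[[0,0,0],0,10],[[0,0,0],0,10],[[0,0,0],0,10],[[0,0,0],0,10]]'
python3 - <<'E'
from h import *
print(tool()[1].round(4),tool()[0],state()["opening"],state()["force"],state()["torque"],state()["qpos"].round(2))
f=grab_frame("wrist");np.save("w4.npy",f,allow_pickle=True); cv2.imwrite("pics/w4.png",f["color"][...,::-1])
E
```

```text
time_s: 4.6
tcp_pos: [0.5714, 0.1564, 0.2439]
orientation: [0.118, 0.993, 0.011, 0.005]
force: [0.9, 0.0, -4.5]
opening: 0.0184
time_s: 5.1
tcp_pos: [0.6531, -0.0388, 0.2484]
orientation: [0.12, 0.993, 0.012, 0.008]
force: [-0.2, 0.4, -3.9]
opening: 0.0185
time_s: 5.6
tcp_pos: [0.6524, -0.0391, 0.2512]
orientation: [0.12, 0.993, 0.013, 0.008]
force: [0.5, -0.7, -3.3]
opening: 0.0183
[[-0.9709  0.2389  0.0198]
 [ 0.2393  0.9707  0.0228]
 [-0.0137  0.0269 -0.9995]] [ 0.65242239 -0.03913186  0.25124873] 0.018318308280577247 [ 0.47645508 -0.72708111 -3.29894572] [-0.03710674  0.01023141 -0.01768372] [-0.31  0.38  0.37  1.67 -0.18  1.11  1.45]
```

View pics/w4.png

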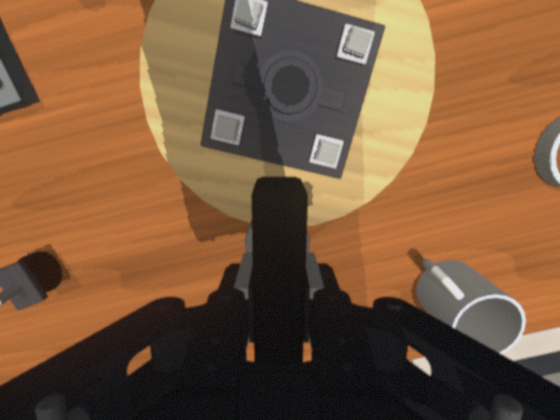

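Run:
```python
from h import *
f=np.load("w4.npy",allow_pickle=True).item()
crop(f,190,0,400,190,3.8,"c4.png")
crop(f,230,160,330,260,6,"c4b.png")
p,r,s=tool()
for off in (-.002,0,.002):
    B=np.array([[.045+off,-.01,-.030],[.045+off,.01,-.030],[.045+off,-.01,-.002],[.045+off,.01,-.002],[.03,-.01,-.03],[.03,.01,-.03]]); print(off,proj(f,p+B@r.T).round(1).tolist())
```

```text
-0.002 [[249.8, 193.2], [307.3, 193.3], [255.3, 180.0], [301.9, 180.0], [250.6, 228.9], [306.5, 228.9]]
0 [[249.7, 187.6], [307.5, 187.6], [255.2, 175.4], [302.0, 175.4], [250.6, 228.9], [306.5, 228.9]]
0.002 [[249.6, 181.8], [307.6, 181.9], [255.1, 170.7], [302.1, 170.7], [250.6, 228.9], [306.5, 228.9]]
```

View pics/c4.png

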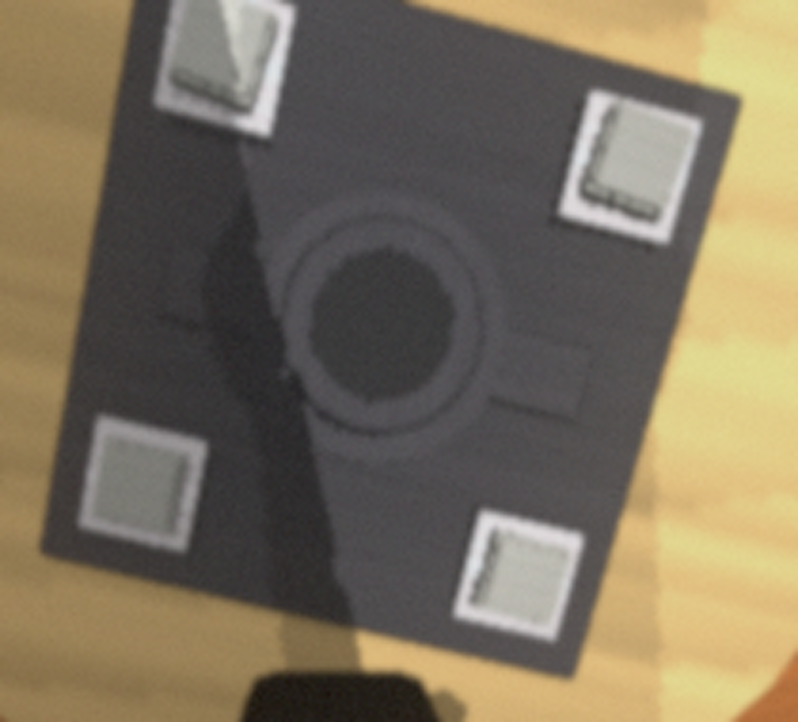

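View pics/c4b.png

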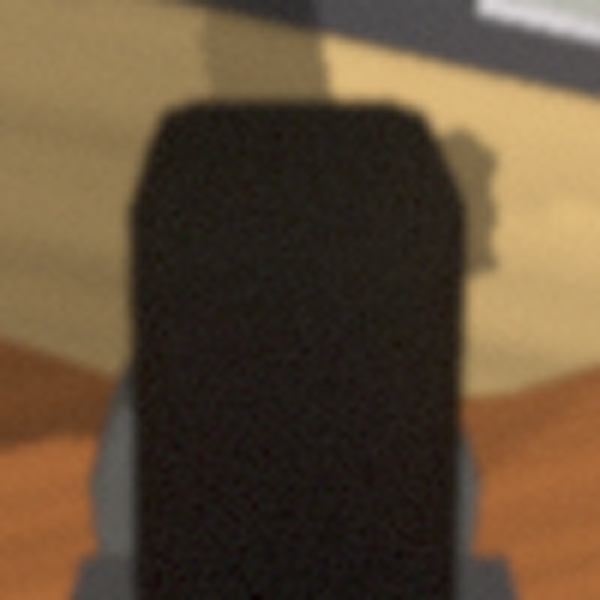

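Run:
```python
from h import *
from scipy.optimize import least_squares
f=np.load("w4.npy",allow_pickle=True).item()
c=lambda x,y:(190+x/3.8,y/3.8)
ob=[(-.05,-.05,.07,138,488),(.05,-.05,.07,528,577),(.05,.05,.07,650,155),(.075,.075,.048,740,98),(.075,-.075,.048,575,677),(-.075,-.075,.048,42,550),(0,0,.068,382,325)]
# label frame: X to image right, Y image up
O=np.array([c(o[3],o[4]) for o in ob]); L=np.array([o[:3] for o in ob])
def P(t): 
    k,s=np.cos(t[2]),np.sin(t[2]); return np.c_[t[0]+k*L[:,0]-s*L[:,1],t[1]+s*L[:,0]+k*L[:,1],L[:,2]]
best=min((least_squares(lambda t:(proj(f,P(t))-O).ravel(),[.56,-.006,a]) for a in (0,1.57,3.14,4.7)),key=lambda r:r.cost)
print(best.x,np.degrees(best.x[2]),(proj(f,P(best.x))-O).round(1).tolist()); print(P(best.x)[:3])
for l in ([-.05,-.05],[.05,-.05],[.05,.05],[-.05,.05]):
    t=best.x;k,s=np.cos(t[2]),np.sin(t[2]);print((t[0]+k*l[0]-s*l[1]).round(4),(t[1]+s*l[0]+k*l[1]).round(4))
```

```text
[5.61903953e-01 8.72889929e-07 7.37882438e+00] 422.7754947625583 [[0.2, -1.0], [-0.2, 0.4], [-1.6, 0.2], [1.9, -1.2], [0.2, 0.9], [-0.9, 1.0], [0.4, 0.1]]
[[ 0.58349108 -0.06733408  0.07      ]
 [ 0.62923891  0.021588    0.07      ]
 [ 0.54031683  0.06733583  0.07      ]]
0.5835 -0.0673
0.6292 0.0216
0.5403 0.0673
0.4946 -0.0216
```

```bash
cat >> h.py <<'E'
import sys
OFF=0.0
def info(tx=None,ty=None,yaw=None,n=1):
    p,r,s=tool(); m=p+r@np.array([OFF,0,.062])
    a=np.degrees(np.arctan2(r[1,0],r[0,0]))
    print("mouth",m.round(4),"xang",a.round(2),"tilt",r[:2,2].round(4),"F",s["force"].round(1),"T",s["torque"].round(2),"op",round(s["opening"],4),"j7",s["qpos"][6].round(2),"t",round(s["time_s"],2))
    if tx is not None: print("rel units",(((np.array([tx,ty,m[2]])-m)@r)/.05).round(3), "twist units", None if yaw is None else round((a-yaw)/6,2))
E
python3 -m creep '[[[0.61,-0.45,0.3],0,10],[[0.61,-0.46,0.3],0,10],[[0,0,0.4],0.95,10],[[0,0,0.3],0.95,10],[[0,0,0.2],0.9,10]]'
python3 -c "
from h import *
info(.5835,-.0673,149.4)"
```

```text
time_s: 6.15
tcp_pos: [0.582, -0.0645, 0.1737]
orientation: [0.266, 0.964, 0.015, 0.008]
force: [-0.3, -0.1, -2.8]
opening: 0.0183
mouth [ 0.5835 -0.063   0.1117] xang 149.19 tilt [0.0237 0.0246] F [-0.3 -0.1 -2.8] T [-0.01  0.04  0.02] op 0.0183 j7 1.24 t 6.15
rel units [-0.045 -0.074 -0.002] twist units -0.03
```

```bash
python3 -m creep '[[[-0.045,-0.07,0.2],0,10],[[0,0,0.2],0,10],[[0,0,0.15],0,10],[[0,0,0],0,10],[[0,0,0],0,10]]'
python3 - <<'E'
from h import *
info(.5835,-.0673,149.4)
fs=[grab_frame(n) for n in ("wrist","scene","side")]
p,r,s=tool(); m=p+r@np.array([OFF,0,.062])
for f,n in zip(fs,"wcd"):
    q=proj(f,np.array([m,[.5835,-.0673,.07]])); print(n,q.round(1).tolist()); np.save(n+"5.npy",f,allow_pickle=True)
cv2.imwrite("pics/w5.png",fs[0]["color"][...,::-1])
crop(fs[1],190,190,340,300,5,"s5.png"); crop(fs[2],250,160,400,270,5,"d5.png")
E
```

```text
time_s: 6.65
tcp_pos: [0.5827, -0.0666, 0.1433]
orientation: [0.262, 0.965, 0.015, 0.008]
force: [0.7, -0.2, -3.4]
opening: 0.0186
mouth [ 0.584  -0.0651  0.0814] xang 149.66 tilt [0.0223 0.0248] F [ 0.7 -0.2 -3.4] T [-0.1  -0.04  0.02] op 0.0186 j7 1.27 t 6.65
rel units [-0.013 -0.044 -0.001] twist units 0.04
w [[278.5, 230.0], [274.7, 225.3]]
c [[248.8, 247.0], [248.1, 250.6]]
d [[345.3, 210.9], [345.5, 214.9]]
```

View pics/w5.png

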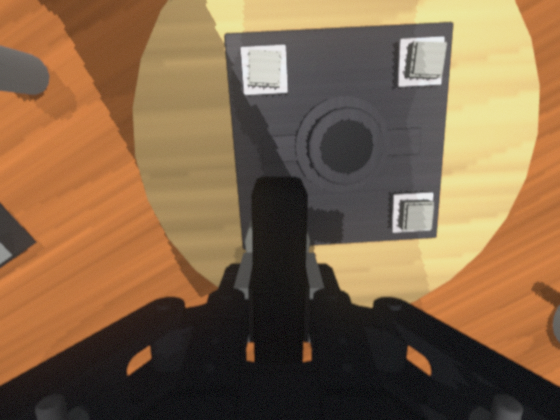

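View pics/s5.png

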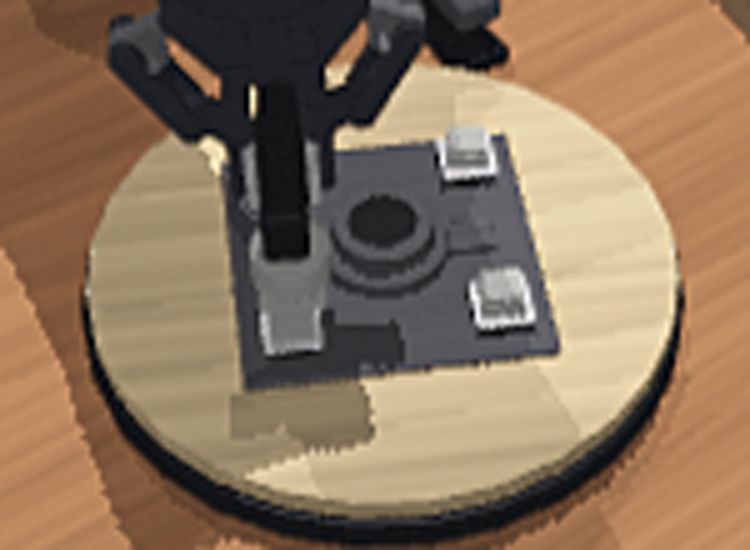

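View pics/d5.png

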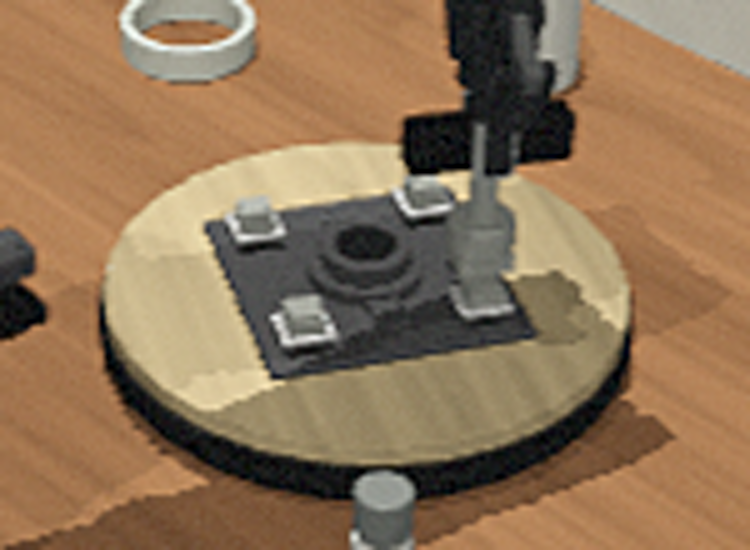

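Run:
```python
from h import *
f=np.load("w5.npy",allow_pickle=True).item()
crop(f,215,10,465,250,3.2,"c5.png")
```

```text
(no output)
```

View pics/c5.png

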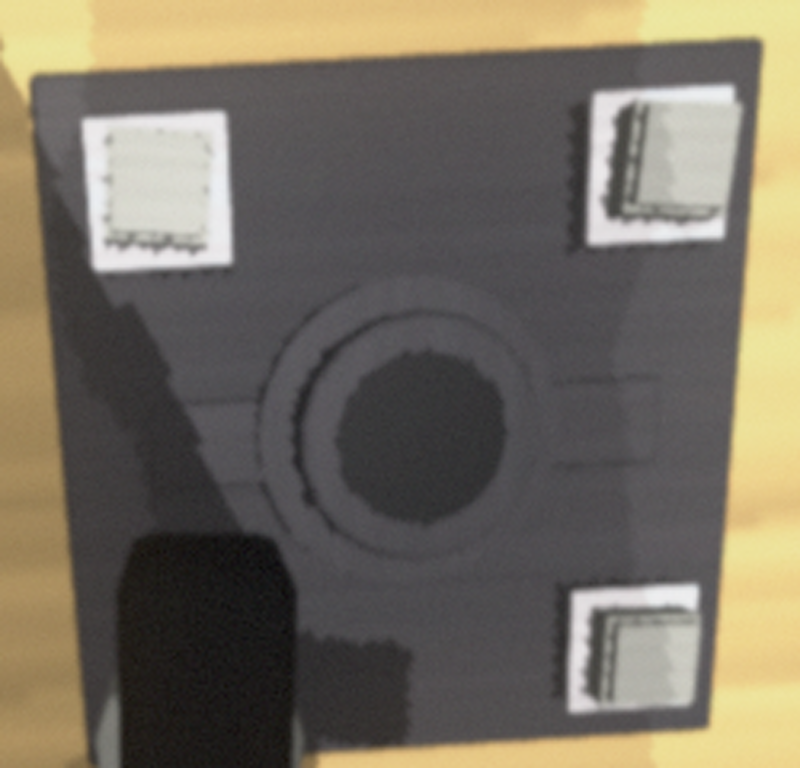

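```bash
cat > fit.py <<'E'
from h import *
from scipy.optimize import least_squares
def fit(f,ob,c,g=(.562,0)):
    O=np.array([c(o[3],o[4]) for o in ob]); L=np.array([o[:3] for o in ob])
    def P(t):
        k,s=np.cos(t[2]),np.sin(t[2]); return np.c_[t[0]+k*L[:,0]-s*L[:,1],t[1]+s*L[:,0]+k*L[:,1],L[:,2]]
    b=min((least_squares(lambda t:(proj(f,P(t))-O).ravel(),[*g,a],loss="soft_l1") for a in (0,1.57,3.14,4.7)),key=lambda r:r.cost)
    t=b.x; print(t[:2].round(4),(np.degrees(t[2])%90).round(2),(proj(f,P(t))-O).round(1).tolist())
    for l in ([-.05,-.05],[.05,-.05],[.05,.05],[-.05,.05]):
        k,s=np.cos(t[2]),np.sin(t[2]);print((t[0]+k*l[0]-s*l[1]).round(4),(t[1]+s*l[0]+k*l[1]).round(4))
E
python3 - <<'E'
from fit import *
f=np.load("w5.npy",allow_pickle=True).item()
fit(f,[(-.05,.05,.07,157,185),(.05,.05,.07,690,158),(.05,-.05,.07,655,660),(-.075,.075,.048,32,76),(.075,.075,.048,762,40),(.075,-.075,.048,708,726),(-.075,-.075,.048,92,765)],lambda x,y:(215+x/3.2,10+y/3.2))
E
```

```text
[ 0.5624 -0.0006] 62.78 [[0.7, 0.0], [-0.9, -0.3], [0.1, 1.1], [-1.4, -0.7], [1.5, -1.3], [1.1, 1.7], [-0.9, 1.6]]
0.5839 -0.0679
0.6297 0.021
0.5408 0.0668
0.495 -0.0222
```

Run:
```python
from h import *
f=np.load("c5.npy",allow_pickle=True).item(); crop(f,225,225,275,275,12,"a.png")
f=np.load("d5.npy",allow_pickle=True).item(); crop(f,320,190,370,240,12,"b.png")
a=cv2.imread("pics/a.png");b=cv2.imread("pics/b.png"); cv2.imwrite("pics/ab5.png",cv2.resize(np.hstack([a,b]),(800,400)))
```

```text
(no output)
```

View pics/ab5.png

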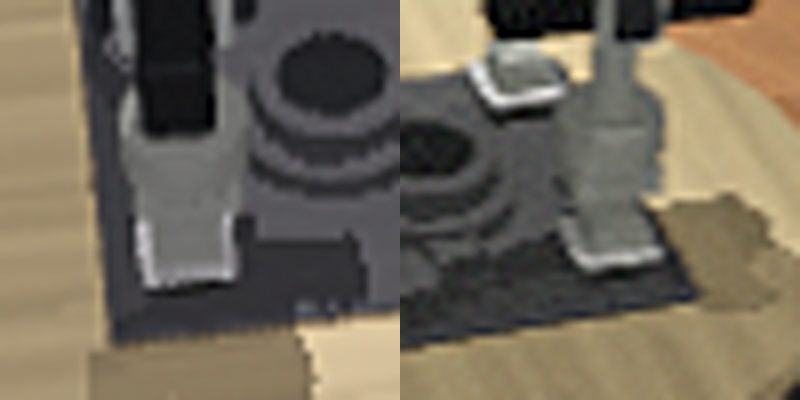

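```bash
python3 -m creep '[[[-0.02,0,0.06],0,10],[[0,0,0.04],0,10],[[0,0,0.04],0,10],[[0,0,0.03],0,10],[[0,0,0],0,10]]'
python3 -c "
from h import *
info(.585,-.0652,149.4)"
```

```text
time_s: 7.3
tcp_pos: [0.5844, -0.067, 0.1353]
orientation: [0.262, 0.965, 0.015, 0.008]
force: [-0.3, 0.8, -3.4]
opening: 0.0185
mouth [ 0.5859 -0.0654  0.0733] xang 149.64 tilt [0.0244 0.0251] F [-0.3  0.8 -3.4] T [-0.01  0.07 -0.02] op 0.0185 j7 1.28 t 7.3
rel units [ 0.018 -0.005 -0.   ] twist units 0.04
```

```bash
python3 -m creep '[[[0.015,0,0.03],0,10],[[0,0,0.03],0,10],[[0,0,0.03],0,10],[[0,0,0.03],0,10],[[0,0,0],0,10]]'
python3 -c "
from h import *
info(.585,-.0652,149.4)"
```

```text
time_s: 7.8
tcp_pos: [0.5843, -0.0666, 0.1295]
orientation: [0.262, 0.965, 0.015, 0.009]
force: [-1.6, 0.3, 4.4]
opening: 0.0186
mouth [ 0.5859 -0.0651  0.0676] xang 149.63 tilt [0.0254 0.0251] F [-1.6  0.3  4.4] T [-0.02  0.64 -0.02] op 0.0186 j7 1.28 t 7.8
rel units [ 0.013 -0.011 -0.001] twist units 0.04
```

```bash
python3 -m creep '[[[0.02,-0.015,-0.01],0,10],[[0.01,0,0.01],0,10],[[0,0,0.02],0,10],[[0,0,0.02],0,10],[[0,0,0],0,10]]'
python3 -c "
from h import *
info(.585,-.0652,149.4)"
```

```text
time_s: 8.3
tcp_pos: [0.5827, -0.0666, 0.1275]
orientation: [0.262, 0.965, 0.015, 0.009]
force: [-1.2, -0.4, 2.6]
opening: 0.0184
mouth [ 0.5843 -0.065   0.0655] xang 149.63 tilt [0.026 0.025] F [-1.2 -0.4  2.6] T [-0.19  0.37  0.03] op 0.0184 j7 1.28 t 8.3
rel units [-0.013  0.004  0.   ] twist units 0.04
```

```bash
python3 -m creep '[[[0.01,-0.02,0],0,10],[[0,0,0.02],0,10],[[0,0,0.03],0,10],[[0,0,0.02],0,10],[[0,0,0],0,10]]'
python3 -c "
from h import *
info(.585,-.0652,149.4)"
```

```text
time_s: 8.8
tcp_pos: [0.5829, -0.067, 0.1256]
orientation: [0.262, 0.965, 0.016, 0.01]
force: [-3.3, -0.3, 11.7]
opening: 0.0185
mouth [ 0.5846 -0.0654  0.0636] xang 149.63 tilt [0.0283 0.0259] F [-3.3 -0.3 11.7] T [0.14 1.12 0.01] op 0.0185 j7 1.28 t 8.8
rel units [-0.004  0.008  0.   ] twist units 0.04
```

```bash
python3 -m creep '[[[0,0,-0.04],0,10],[[0.025,-0.01,0],0,10],[[0.01,-0.01,0],0,10],[[0,0,0.02],0,10],[[0,0,0],0,10]]'
python3 -c "
from h import *
info(.585,-.0652,149.4)"
```

```text
time_s: 9.3
tcp_pos: [0.5817, -0.0669, 0.127]
orientation: [0.262, 0.965, 0.017, 0.011]
force: [-0.2, 0.9, 4.3]
opening: 0.0184
mouth [ 0.5836 -0.0653  0.0651] xang 149.64 tilt [0.0308 0.026 ] F [-0.2  0.9  4.3] T [-0.   -0.05 -0.  ] op 0.0184 j7 1.28 t 9.3
rel units [-0.022  0.016  0.001] twist units 0.04
```

```bash
python3 -m creep '[[[-0.01,-0.02,-0.01],0,10],[[0,-0.01,0.01],0,10],[[0,0,0.02],0,10],[[0,0,0],0,10],[[0,0,0],0,10]]'
python3 -c "
from h import *
info(.585,-.0652,149.4)"
```

```text
time_s: 9.8
tcp_pos: [0.5816, -0.0679, 0.1261]
orientation: [0.261, 0.965, 0.017, 0.011]
force: [0.0, 1.6, 5.9]
opening: 0.0183
mouth [ 0.5835 -0.0662  0.0642] xang 149.66 tilt [0.0308 0.027 ] F [0.  1.6 5.9] T [0.38 0.08 0.02] op 0.0183 j7 1.29 t 9.8
rel units [-0.016  0.033  0.001] twist units 0.04
```

```bash
python3 -m creep '[[[0.01,0.02,-0.02],0,10],[[0.01,0.015,0],0,10],[[0,0,0.02],0,10],[[0,0,0.02],0,10],[[0,0,0],0,10]]'
python3 -c "
from h import *
info(.585,-.0652,149.4)"
```

```text
time_s: 10.3
tcp_pos: [0.5817, -0.0675, 0.1255]
orientation: [0.262, 0.965, 0.016, 0.012]
force: [-1.8, -0.5, 9.4]
opening: 0.0183
mouth [ 0.5836 -0.0659  0.0635] xang 149.59 tilt [0.0315 0.0255] F [-1.8 -0.5  9.4] T [-0.07  0.32  0.06] op 0.0183 j7 1.28 t 10.3
rel units [-0.016  0.026  0.001] twist units 0.03
```

```bash
python3 -m creep '[[[0,0,-0.05],0,10],[[0,0,-0.05],0,10],[[0,0,0],0,10],[[0,0,0],0,10],[[0,0,0],0,10]]'
python3 - <<'E'
from h import *
info(.585,-.0652,149.4)
fs=[grab_frame(n) for n in ("scene","side")]
p,r,s=tool(); m=p+r@np.array([OFF,0,.062])
for f,n in zip(fs,"ab"):
    print(proj(f,[m,[.5839,-.0679,.055]]).round(1).tolist())
    np.save("%s6.npy"%n,f,allow_pickle=True)
crop(fs[0],220,220,280,280,12,"a.png");crop(fs[1],315,190,375,250,12,"b.png")
a=cv2.imread("pics/a.png");b=cv2.imread("pics/b.png"); cv2.imwrite("pics/ab6.png",cv2.resize(np.hstack([a,b]),(800,400)))
E
```

```text
time_s: 10.8
tcp_pos: [0.5809, -0.0676, 0.1294]
orientation: [0.262, 0.965, 0.016, 0.011]
force: [1.7, -1.0, -2.3]
opening: 0.0185
mouth [ 0.5827 -0.066   0.0675] xang 149.59 tilt [0.0299 0.0253] F [ 1.7 -1.  -2.3] T [-0.33 -0.48 -0.03] op 0.0185 j7 1.28 t 10.8
rel units [-0.031  0.037  0.002] twist units 0.03
[[248.4, 250.9], [248.2, 255.1]]
[[344.9, 215.6], [345.5, 219.5]]
```

View pics/ab6.png

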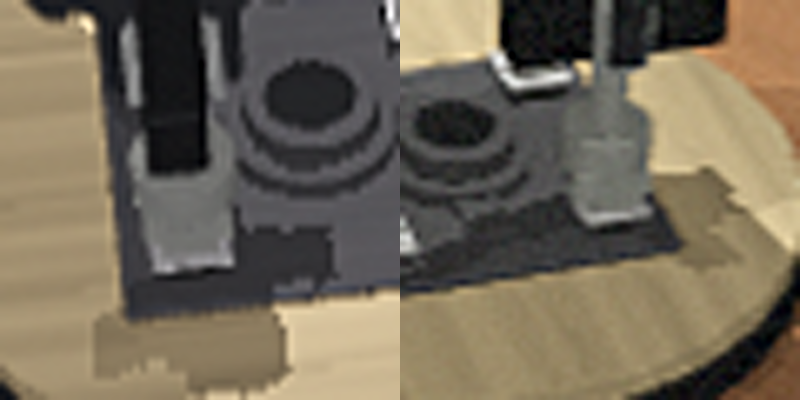

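Run:
```python
from h import *
o=[]
for n,(x,y) in (("a6",(230,232)),("b6",(328,195))):
    f=np.load(n+".npy",allow_pickle=True).item(); im=f["color"][y:y+36,x:x+36,::-1].astype(float)
    im=np.clip((im-20)*1.5,0,255).astype(np.uint8); o.append(cv2.resize(im,(396,396),interpolation=cv2.INTER_LANCZOS4))
cv2.imwrite("pics/ab6b.png",np.hstack(o))
```

```text
(no output)
```

View pics/ab6b.png

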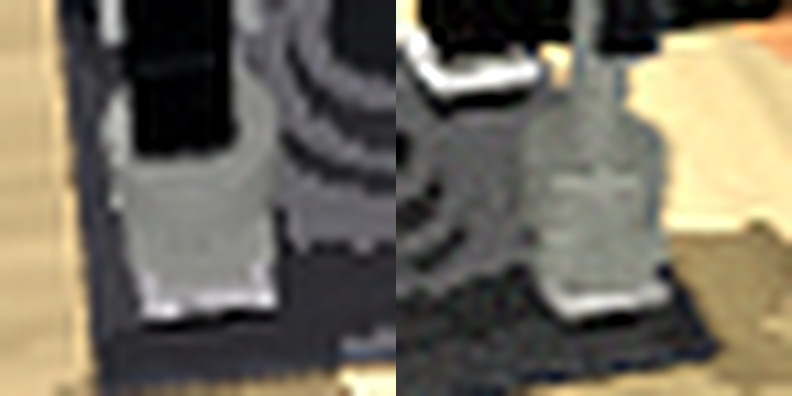

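```bash
python3 -m creep '[[[0,0,-0.04],0,10],[[-0.04,0,0],0,10],[[-0.02,0,0],0,10],[[0,0,0.03],0,10],[[0,0,0],0,10]]'
python3 -c "
from h import *
info(.5853,-.0672,149.4)"
```

```text
time_s: 11.4
tcp_pos: [0.5823, -0.0688, 0.1292]
orientation: [0.262, 0.965, 0.016, 0.01]
force: [-0.3, -0.6, -2.9]
opening: 0.0185
mouth [ 0.584  -0.0672  0.0672] xang 149.6 tilt [0.0269 0.0258] F [-0.3 -0.6 -2.9] T [-0.08  0.05  0.02] op 0.0185 j7 1.28 t 11.4
rel units [-0.022  0.014  0.001] twist units 0.03
```

```bash
python3 -m creep '[[[-0.02,0.01,0],0,10],[[0,0,0.03],0,10],[[0,0,0.03],0,10],[[0,0,0.02],0,10],[[0,0,0],0,10]]'
python3 -c "
from h import *
info(.5853,-.0672,149.4)"
```

```text
time_s: 11.9
tcp_pos: [0.5833, -0.0687, 0.1245]
orientation: [0.262, 0.965, 0.016, 0.009]
force: [-0.1, 0.2, -3.5]
opening: 0.018
mouth [ 0.5849 -0.067   0.0626] xang 149.61 tilt [0.0261 0.0259] F [-0.1  0.2 -3.5] T [-0.04  0.12 -0.06] op 0.018 j7 1.29 t 11.9
rel units [-0.008  0.001  0.   ] twist units 0.03
```

```bash
python3 -m creep '[[[0,0,0.02],0,10],[[0,0,0.02],0,10],[[0,0,0],0,10],[[0,0,0],0.5,10],[[0,0,0],0.5,10]]'
python3 -c "
from h import *
info(.5853,-.0672,149.4)"
```

```text
time_s: 12.4
tcp_pos: [0.5832, -0.0692, 0.1224]
orientation: [0.313, 0.949, 0.016, 0.008]
force: [-0.5, -0.5, -2.5]
opening: 0.0179
mouth [ 0.5848 -0.0676  0.0604] xang 143.47 tilt [0.026  0.0256] F [-0.5 -0.5 -2.5] T [-0.19  0.16  0.11] op 0.0179 j7 1.2 t 12.4
rel units [-0.003  0.012  0.   ] twist units -0.99
```

```bash
python3 -m creep '[[[0,0,0],0.3,10],[[0,0,0],0.3,10],[[0,0,0],0.3,10],[[0,0,0],0.3,10],[[0,0,0],0.3,10]]'
python3 -c "
from h import *
info(.5853,-.0672,149.4)"
```

```text
time_s: 12.9
tcp_pos: [0.5832, -0.0693, 0.1225]
orientation: [0.391, 0.92, 0.017, 0.007]
force: [-0.6, -0.7, -3.0]
opening: 0.0183
mouth [ 0.5849 -0.0677  0.0605] xang 133.93 tilt [0.0261 0.0252] F [-0.6 -0.7 -3. ] T [-0.29  0.07  0.21] op 0.0183 j7 1.05 t 12.9
rel units [0.002 0.014 0.   ] twist units -2.58
```

```bash
python3 -m creep '[[[0,0,0],0.7,10],[[0,0,0],0.7,10],[[0,0,0],0.7,10],[[0,0,0],0.7,10],[[0,0,0],0.7,10]]'
python3 -c "
from h import *
info(.5853,-.0672,149.4)"
```

```text
time_s: 13.4
tcp_pos: [0.5833, -0.0697, 0.1225]
orientation: [0.561, 0.828, 0.018, 0.004]
force: [-0.5, -0.2, -3.4]
opening: 0.0185
mouth [ 0.5849 -0.0681  0.0605] xang 111.8 tilt [0.0264 0.0248] F [-0.5 -0.2 -3.4] T [-0.5   0.07  0.26] op 0.0185 j7 0.72 t 13.4
rel units [0.014 0.014 0.001] twist units -6.27
```

```bash
python3 -m creep '[[[0,0,0],-0.7,10],[[0,0,0],-0.6,10],[[0,0,-0.1],0,10],[[0,0,-0.25],-0.2,10],[[0,0,-0.35],-0.8,10]]'
python3 -m creep '[[[0,0,0],-1,10],[[0,0,0],-1,10],[[0,0,0],-1,10],[[0,0,0],-1,10],[[0,0,0],0,10]]'
python3 -c "
from h import *
info(.5418,.067,149.6)"
```

```text
time_s: 13.9
tcp_pos: [0.5813, -0.0701, 0.1576]
orientation: [0.459, 0.888, 0.016, 0.005]
force: [0.3, -0.2, -3.6]
opening: 0.0183
time_s: 14.4
tcp_pos: [0.5837, -0.0708, 0.1659]
orientation: [0.259, 0.966, 0.016, 0.012]
force: [-0.0, -0.4, -3.8]
opening: 0.0183
mouth [ 0.5856 -0.0692  0.1039] xang 149.96 tilt [0.031  0.0247] F [-0.  -0.4 -3.8] T [-0.03  0.05  0.01] op 0.0183 j7 1.27 t 14.4
rel units [2.122 1.92  0.04 ] twist units 0.06
```

```bash
python3 -m creep '[[[0.53,0.48,0.05],0,10],[[0.53,0.48,0.05],0,10],[[0.53,0.48,0.1],0,10],[[0.53,0.48,0.1],0,10],[[0,0,0],0,10]]'
python3 - <<'E'
from h import *
info(.5418,.067,149.6)
fs=[grab_frame(n) for n in ("scene","side","wrist")]
p,r,s=tool(); m=p+r@np.array([OFF,0,.062])
o=[]
for f,n in zip(fs[:2],"ab"):
    print(proj(f,[m,m-r[:,2]*.018,[.5418,.067,.07],[.5418,.067,.055]]).round(1).tolist())
    np.save("%s7.npy"%n,f,allow_pickle=True)
    x,y=proj(f,m)[0].round().astype(int)-[25,20]; print(x,y)
    im=f["color"][y:y+50,x:x+50,::-1].astype(float); im=np.clip((im-20)*1.3,0,255).astype(np.uint8); o.append(cv2.resize(im,(400,400),interpolation=cv2.INTER_LANCZOS4))
cv2.imwrite("pics/ab7.png",np.hstack(o)); cv2.imwrite("pics/w7.png",fs[2]["color"][...,::-1]); np.save("w7.npy",fs[2],allow_pickle=True)
E
```

```text
time_s: 14.9
tcp_pos: [0.5413, 0.0686, 0.1561]
orientation: [0.272, 0.962, 0.017, 0.014]
force: [0.2, -0.2, -3.3]
opening: 0.0185
mouth [0.5435 0.0701 0.0942] xang 148.42 tilt [0.0353 0.025 ] F [ 0.2 -0.2 -3.3] T [-0.09  0.05 -0.04] op 0.0185 j7 0.95 t 14.9
rel units [-0.004 -0.071 -0.003] twist units -0.2
[[284.1, 211.0], [283.9, 205.5], [283.7, 217.1], [283.6, 221.3]]
259 191
[[302.0, 192.7], [301.9, 187.4], [300.5, 200.2], [300.5, 204.6]]
277 173
```

View pics/ab7.png

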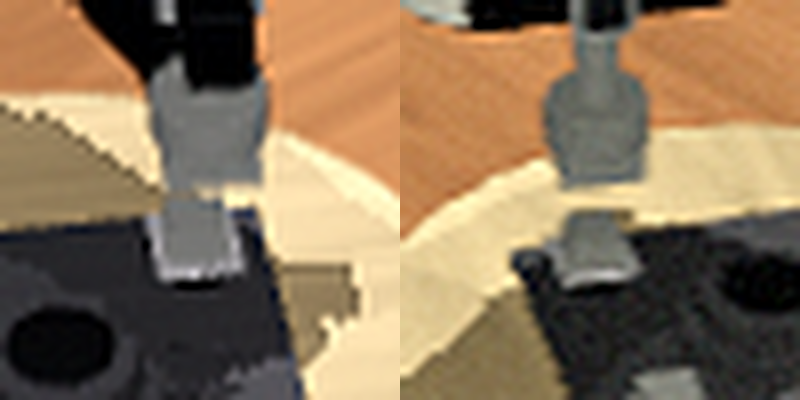

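View pics/w7.png

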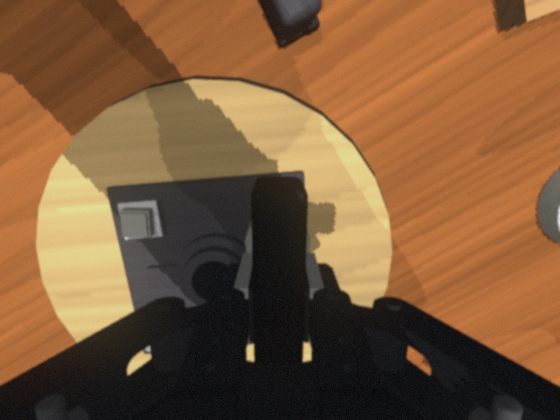

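Run:
```python
from h import *
info(.5418,.067,149.6)
p,r,s=tool(); m=p+r@np.array([OFF,0,.062])
for n in "ab":
    f=np.load(n+"7.npy",allow_pickle=True).item(); print(proj(f,[m,[.5418,.067,.07],[.5435,.0701,.0942]]).round(2).tolist())
```

```text
mouth [0.5453 0.065  0.0948] xang 148.23 tilt [0.0371 0.0232] F [-0.  -1.6 -2.9] T [-0.04  0.03  0.01] op 0.0186 j7 0.96 t 15.05
rel units [ 0.08  -0.002 -0.002] twist units -0.23
[[284.07, 211.01], [283.7, 217.11], [285.29, 209.97]]
[[301.96, 192.7], [300.54, 200.22], [300.26, 192.36]]
```

```bash
python3 -m creep '[[[0.06,0,0.1],-0.2,10],[[0.01,0,0.15],0,10],[[0,0,0.1],0,10],[[0,0,0.05],0,10],[[0,0,0],0,10]]'
python3 -c "
from h import *
info(.5422,.0667,149.6)"
```

```text
time_s: 15.55
tcp_pos: [0.5413, 0.0621, 0.1351]
orientation: [0.267, 0.963, 0.016, 0.015]
force: [-0.2, -1.0, -2.7]
opening: 0.0187
mouth [0.5436 0.0635 0.0731] xang 149.02 tilt [0.0374 0.0221] F [-0.2 -1.  -2.7] T [-0.05  0.08  0.02] op 0.0187 j7 0.99 t 15.55
rel units [0.058 0.041 0.   ] twist units -0.1
```

```bash
python3 -m creep '[[[0.05,0.04,0],-0.1,10],[[0.01,0.01,0],0,10],[[0,0,0],0,10],[[0,0,0],0,10],[[0,0,0.02],0,10]]'
python3 -c "
from h import *
info(.5422,.0667,149.6)"
```

```text
time_s: 16.05
tcp_pos: [0.5403, 0.066, 0.1344]
orientation: [0.262, 0.965, 0.016, 0.015]
force: [-0.4, -1.0, -3.2]
opening: 0.0182
mouth [0.5427 0.0674 0.0725] xang 149.64 tilt [0.0379 0.0222] F [-0.4 -1.  -3.2] T [-0.03  0.05 -0.01] op 0.0182 j7 0.99 t 16.05
rel units [ 0.001 -0.017 -0.001] twist units 0.01
```

```bash
python3 -m creep '[[[0,-0.01,0.03],0,10],[[0,0,0.03],0,10],[[0,0,0.03],0,10],[[0,0,0.02],0,10],[[0,0,0],0,10]]'
python3 -c "
from h import *
info(.5422,.0667,149.6)"
```

```text
time_s: 16.55
tcp_pos: [0.5402, 0.0657, 0.1283]
orientation: [0.262, 0.965, 0.016, 0.015]
force: [-0.4, 0.7, -2.1]
opening: 0.0183
mouth [0.5425 0.0671 0.0664] xang 149.65 tilt [0.0378 0.0222] F [-0.4  0.7 -2.1] T [0.   0.07 0.04] op 0.0183 j7 0.99 t 16.55
rel units [ 0.002 -0.01  -0.   ] twist units 0.01
```

Step is inside, no load. Continue.

```bash
python3 -m creep '[[[0,0,0.03],0,10],[[0,0,0.03],0,10],[[0,0,0.03],0,10],[[0,0,0.02],0,10],[[0,0,0],0,10]]'
python3 -c "
from h import *
info(.5422,.0667,149.6)"
```

```text
time_s: 17.05
tcp_pos: [0.5404, 0.0659, 0.1222]
orientation: [0.262, 0.965, 0.016, 0.015]
force: [-0.3, 0.3, -2.7]
opening: 0.0189
mouth [0.5427 0.0673 0.0603] xang 149.65 tilt [0.0376 0.0222] F [-0.3  0.3 -2.7] T [-0.01  0.13 -0.02] op 0.0189 j7 1.0 t 17.05
rel units [ 0.003 -0.015 -0.001] twist units 0.01
```

Seated. Turn to find onset.

```bash
python3 -m creep '[[[0,0,0],0.2,10],[[0,0,0],0.2,10],[[0,0,0],0.2,10],[[0,0,0],0.2,10],[[0,0,0],0.1,10]]'
python3 -c "
from h import *
info(.5422,.0667,149.6)"
python3 -m creep '[[[0,0,0],0.2,10],[[0,0,0],0.2,10],[[0,0,0],0.2,10],[[0,0,0],0.2,10],[[0,0,0],0.2,10]]'
python3 -c "
from h import *
info(.5422,.0667,149.6)"
```

```text
time_s: 17.55
tcp_pos: [0.5401, 0.0657, 0.1222]
orientation: [0.311, 0.95, 0.016, 0.014]
force: [-1.9, -0.6, -3.0]
opening: 0.0186
mouth [0.5424 0.0671 0.0603] xang 143.76 tilt [0.0371 0.0221] F [-1.9 -0.6 -3. ] T [-0.11  0.34  0.01] op 0.0186 j7 0.91 t 17.55
rel units [-0.001 -0.009 -0.   ] twist units -0.97
time_s: 18.05
tcp_pos: [0.5397, 0.0656, 0.1221]
orientation: [0.364, 0.931, 0.017, 0.013]
force: [-1.2, 0.1, -4.0]
opening: 0.0184
mouth [0.5419 0.067  0.0602] xang 137.26 tilt [0.0363 0.0219] F [-1.2  0.1 -4. ] T [-0.17  0.45  0.23] op 0.0184 j7 0.81 t 18.05
rel units [-0.008 -0.001  0.   ] twist units -2.06
```

```bash
python3 -m creep '[[[0,0,0],0.9,10],[[0,0,0],0.9,10],[[0,0,0],0.9,10],[[0,0,0],0.9,10],[[0,0,0],0.9,10]]'
python3 -c "
from h import *
info(.5422,.0667,149.6)"
```

```text
time_s: 18.55
tcp_pos: [0.5397, 0.0652, 0.1222]
orientation: [0.58, 0.814, 0.019, 0.009]
force: [-1.6, -0.6, -3.4]
opening: 0.0182
mouth [0.542  0.0665 0.0602] xang 109.09 tilt [0.0365 0.0214] F [-1.6 -0.6 -3.4] T [-0.36  0.43  0.35] op 0.0182 j7 0.38 t 18.55
rel units [0.003 0.005 0.   ] twist units -6.75
```

```bash
python3 -m creep '[[[0,0,0],-0.75,10],[[0,0,0],-0.7,10],[[0,0,-0.1],0,10],[[0,0,-0.2],0,10],[[0,0,-0.25],-0.8,10]]'
python3 -m creep '[[[0,0,0],-1,10],[[0,0,0],-1,10],[[0,0,0],-1,10],[[0,0,0],-1,10],[[0,0,0],-0.3,10]]'
python3 -c "
from h import *
info(.6307,.0209,149.6)"
```

```text
time_s: 19.05
tcp_pos: [0.5387, 0.0646, 0.1504]
orientation: [0.483, 0.875, 0.017, 0.011]
force: [-0.3, -0.1, -3.0]
opening: 0.0185
time_s: 19.55
tcp_pos: [0.5413, 0.0647, 0.157]
orientation: [0.273, 0.962, 0.017, 0.018]
force: [0.1, -0.4, -3.3]
opening: 0.0185
mouth [0.544  0.0661 0.095 ] xang 148.33 tilt [0.0433 0.0223] F [ 0.1 -0.4 -3.3] T [-0.03  0.01  0.02] op 0.0185 j7 0.96 t 19.55
rel units [-1.951  0.139  0.055] twist units -0.21
```

```bash
python3 -m creep '[[[-0.4,0.03,0.05],-0.1,10],[[-0.55,0.04,0.1],-0.1,10],[[-0.55,0.04,0.1],0,10],[[-0.3,0.03,0.05],0,10],[[-0.1,0,0.05],0,10]]'
python3 -m creep '[[[0,0,0],0,10],[[0,0,0],0,10],[[0,0,0],0,10],[[0,0,0],0,10],[[0,0,0],0,10]]'
python3 -c "
from h import *
info(.6307,.0209,149.6)"
```

```text
time_s: 20.05
tcp_pos: [0.6305, 0.0215, 0.1454]
orientation: [0.269, 0.963, 0.018, 0.019]
force: [-0.2, -0.0, -2.7]
opening: 0.0181
time_s: 20.55
tcp_pos: [0.6287, 0.0226, 0.146]
orientation: [0.271, 0.962, 0.018, 0.019]
force: [-0.3, 0.0, -3.0]
opening: 0.0186
mouth [0.6315 0.0241 0.0841] xang 148.56 tilt [0.0459 0.0242] F [-0.3  0.  -3. ] T [-0.01  0.12  0.03] op 0.0186 j7 1.11 t 20.55
rel units [-0.019 -0.064 -0.002] twist units -0.17
```

```bash
python3 -m creep '[[[-0.02,-0.06,0.1],-0.17,10],[[0,0,0.08],0,10],[[0,0,0.04],0,10],[[0,0,0],0,10],[[0,0,0],0,10]]'
python3 -c "
from h import *
info(.6307,.0209,149.6)"
```

```text
time_s: 21.05
tcp_pos: [0.628, 0.02, 0.1339]
orientation: [0.261, 0.965, 0.018, 0.019]
force: [0.2, 0.5, -2.1]
opening: 0.0184
mouth [0.6308 0.0215 0.072 ] xang 149.69 tilt [0.0457 0.0245] F [ 0.2  0.5 -2.1] T [-0.06  0.03  0.01] op 0.0184 j7 1.14 t 21.05
rel units [-0.004 -0.012 -0.   ] twist units 0.02
```

```bash
python3 -m creep '[[[0,-0.01,0.03],0,10],[[0,0,0.03],0,10],[[0,0,0.03],0,10],[[0,0,0.02],0,10],[[0,0,0],0,10]]'
python3 -c "
from h import *
info(.6307,.0209,149.6)"
```

```text
time_s: 21.55
tcp_pos: [0.6281, 0.0197, 0.128]
orientation: [0.261, 0.965, 0.018, 0.019]
force: [0.1, 0.6, -3.9]
opening: 0.0184
mouth [0.631  0.0212 0.066 ] xang 149.69 tilt [0.0459 0.0245] F [ 0.1  0.6 -3.9] T [-0.04  0.11 -0.01] op 0.0184 j7 1.15 t 21.55
rel units [ 0.002 -0.008 -0.   ] twist units 0.01
```

```bash
python3 -m creep '[[[0,0,0.03],0,10],[[0,0,0.03],0,10],[[0,0,0.03],0,10],[[0,0,0.02],0,10],[[0,0,0],0,10]]'
python3 -c "
from h import *
info(.6307,.0209,149.6)"
```

```text
time_s: 22.05
tcp_pos: [0.6284, 0.0198, 0.122]
orientation: [0.261, 0.965, 0.018, 0.019]
force: [-0.2, 0.3, -2.6]
opening: 0.0183
mouth [0.6313 0.0214 0.06  ] xang 149.69 tilt [0.0459 0.0245] F [-0.2  0.3 -2.6] T [-0.05  0.09  0.03] op 0.0183 j7 1.15 t 22.05
rel units [ 0.005 -0.014 -0.001] twist units 0.01
```

```bash
python3 -m creep '[[[0,0,0],0.2,10],[[0,0,0],0.2,10],[[0,0,0],0.2,10],[[0,0,0],0.2,10],[[0,0,0],0.1,10]]'
python3 -c "
from h import *
info()"
python3 -m creep '[[[0,0,0],0.2,10],[[0,0,0],0.2,10],[[0,0,0],0.2,10],[[0,0,0],0.1,10],[[0,0,0],0,10]]'
python3 -c "
from h import *
info()"
```

```text
time_s: 22.55
tcp_pos: [0.628, 0.0197, 0.1219]
orientation: [0.31, 0.95, 0.019, 0.018]
force: [-1.0, 0.5, -2.9]
opening: 0.0188
mouth [0.6308 0.0212 0.06  ] xang 143.8 tilt [0.045  0.0245] F [-1.   0.5 -2.9] T [-0.08  0.32  0.07] op 0.0188 j7 1.06 t 22.55
time_s: 23.05
tcp_pos: [0.628, 0.0197, 0.1219]
orientation: [0.348, 0.937, 0.019, 0.017]
force: [-1.4, -0.9, -2.7]
opening: 0.0184
mouth [0.6308 0.0212 0.06  ] xang 139.22 tilt [0.0451 0.0241] F [-1.4 -0.9 -2.7] T [-0.18  0.36  0.34] op 0.0184 j7 0.99 t 23.05
```

```bash
python3 -m creep '[[[0,0,0],0.9,10],[[0,0,0],0.9,10],[[0,0,0],0.9,10],[[0,0,0],0.9,10],[[0,0,0],0.9,10]]'
python3 -c "
from h import *
info()"
python3 -m creep '[[[0,0,0],-0.75,10],[[0,0,0],-0.6,10],[[0,0,-0.1],0,10],[[0,0,-0.2],0,10],[[0,0,-0.25],-0.8,10]]'
python3 -m creep '[[[0,0,0],-1,10],[[0,0,0],-1,10],[[0,0,0],-1,10],[[0,0,0],-0.8,10],[[0,0,0],-0.3,10]]'
python3 -c "
from h import *
info(.4962,-.0221,149.6)"
```

```text
time_s: 23.55
tcp_pos: [0.628, 0.0192, 0.122]
orientation: [0.563, 0.826, 0.023, 0.012]
force: [-1.0, -1.6, -3.9]
opening: 0.0186
mouth [0.6309 0.0207 0.0601] xang 111.4 tilt [0.0454 0.024 ] F [-1.  -1.6 -3.9] T [-0.44  0.29  0.24] op 0.0186 j7 0.58 t 23.55
time_s: 24.05
tcp_pos: [0.6264, 0.0189, 0.1499]
orientation: [0.468, 0.883, 0.02, 0.014]
force: [0.5, 0.3, -2.9]
opening: 0.0183
time_s: 24.55
tcp_pos: [0.6287, 0.0186, 0.1568]
orientation: [0.265, 0.964, 0.018, 0.021]
force: [-0.3, 0.4, -2.9]
opening: 0.0183
mouth [0.6319 0.0201 0.0949] xang 149.25 tilt [0.051  0.0243] F [-0.3  0.4 -2.9] T [-0.06  0.1   0.02] op 0.0183 j7 1.13 t 24.55
rel units [ 1.9   -2.108 -0.159] twist units -0.06
```

```bash
python3 -m creep '[[[0.35,-0.39,0],0,10],[[0.5,-0.55,0],0,10],[[0.5,-0.55,0],0,10],[[0.37,-0.41,0.05],0,10],[[0.18,-0.2,0.05],0,10]]'
python3 -m creep '[[[0,0,0],0,10],[[0,0,0],0,10],[[0,0,0],0,10],[[0,0,0],0,10],[[0,0,0],0,10]]'
python3 -c "
from h import *
info(.4962,-.0221,149.6)"
```

```text
time_s: 25.05
tcp_pos: [0.4918, -0.0237, 0.1457]
orientation: [0.27, 0.962, 0.02, 0.023]
force: [-0.5, 1.2, -3.3]
opening: 0.0183
time_s: 25.55
tcp_pos: [0.4932, -0.0236, 0.1475]
orientation: [0.273, 0.962, 0.021, 0.024]
force: [0.7, 0.3, -3.0]
opening: 0.0184
mouth [ 0.4968 -0.0219  0.0857] xang 148.26 tilt [0.0582 0.0264] F [ 0.7  0.3 -3. ] T [-0.03  0.08 -0.01] op 0.0184 j7 1.12 t 25.55
rel units [ 0.009 -0.01  -0.001] twist units -0.22
```

```bash
python3 -m creep '[[[0.01,-0.01,0.13],-0.2,10],[[0,0,0.1],0,10],[[0,0,0.04],0,10],[[0,0,0],0,10],[[0,0,0],0,10]]'
python3 -c "
from h import *
info(.4962,-.0221,149.6)"
```

```text
time_s: 26.05
tcp_pos: [0.4937, -0.0232, 0.1321]
orientation: [0.262, 0.965, 0.02, 0.024]
force: [0.3, 0.3, -3.4]
opening: 0.0183
mouth [ 0.4972 -0.0216  0.0702] xang 149.58 tilt [0.057  0.0257] F [ 0.3  0.3 -3.4] T [-0.01  0.08 -0.04] op 0.0183 j7 1.16 t 26.05
rel units [ 0.013 -0.019 -0.001] twist units -0.0
```

```bash
python3 -m creep '[[[0.02,-0.02,0],0,10],[[0.01,-0.01,0.02],0,10],[[0,0,0.03],0,10],[[0,0,0.02],0,10],[[0,0,0],0,10]]'
python3 -c "
from h import *
info(.4962,-.0221,149.6)"
```

```text
time_s: 26.55
tcp_pos: [0.4918, -0.0237, 0.1285]
orientation: [0.262, 0.965, 0.02, 0.024]
force: [0.1, -0.3, -3.8]
opening: 0.0187
mouth [ 0.4954 -0.0221  0.0666] xang 149.57 tilt [0.0577 0.0259] F [ 0.1 -0.3 -3.8] T [-0.08  0.12 -0.04] op 0.0187 j7 1.16 t 26.55
rel units [-0.013  0.008  0.001] twist units -0.01
```

```bash
python3 -m creep '[[[-0.01,0.01,0],0,10],[[0,0,0.03],0,10],[[0,0,0.03],0,10],[[0,0,0.02],0,10],[[0,0,0],0,10]]'
python3 -c "
from h import *
info(.4962,-.0221,149.6)"
```

```text
time_s: 27.05
tcp_pos: [0.4929, -0.0234, 0.1242]
orientation: [0.262, 0.965, 0.02, 0.024]
force: [-0.1, -0.3, -3.1]
opening: 0.0184
mouth [ 0.4965 -0.0217  0.0623] xang 149.57 tilt [0.0578 0.0259] F [-0.1 -0.3 -3.1] T [-0.04  0.1   0.  ] op 0.0184 j7 1.17 t 27.05
rel units [ 0.002 -0.009 -0.001] twist units -0.0
```

Seating further and turning.

```bash
python3 -m creep '[[[0,0,0.03],0.2,10],[[0,0,0.01],0.2,10],[[0,0,0],0.2,10],[[0,0,0],0.2,10],[[0,0,0],0.1,10]]'
python3 -c "
from h import *
info()"
python3 -m creep '[[[0,0,0],0.2,10],[[0,0,0],0.2,10],[[0,0,0],0.2,10],[[0,0,0],0.1,10],[[0,0,0],0,10]]'
python3 -c "
from h import *
info()"
```

```text
time_s: 27.55
tcp_pos: [0.4931, -0.0234, 0.122]
orientation: [0.311, 0.95, 0.021, 0.023]
force: [-0.7, -0.5, -2.8]
opening: 0.0186
mouth [ 0.4967 -0.0218  0.0601] xang 143.68 tilt [0.0577 0.0258] F [-0.7 -0.5 -2.8] T [-0.02  0.15 -0.02] op 0.0186 j7 1.08 t 27.55
time_s: 28.05
tcp_pos: [0.4926, -0.0234, 0.1219]
orientation: [0.349, 0.937, 0.022, 0.022]
force: [-0.3, -0.8, -2.5]
opening: 0.0185
mouth [ 0.4961 -0.0218  0.06  ] xang 139.08 tilt [0.0568 0.0257] F [-0.3 -0.8 -2.5] T [-0.11  0.27  0.06] op 0.0185 j7 1.01 t 28.05
```

```bash
python3 -m creep '[[[0,0,0],1,10],[[0,0,0],1,10],[[0,0,0],1,10],[[0,0,0],1,10],[[0,0,0],1,10]]'
python3 -c "
from h import *
info()"
```

```text
time_s: 28.55
tcp_pos: [0.4926, -0.0239, 0.122]
orientation: [0.586, 0.81, 0.027, 0.016]
force: [-1.3, -1.3, -3.8]
opening: 0.0183
mouth [ 0.4962 -0.0224  0.0602] xang 108.23 tilt [0.0572 0.0252] F [-1.3 -1.3 -3.8] T [-0.46  0.28  0.3 ] op 0.0183 j7 0.53 t 28.55
```

```bash
python3 -m creep '[[[0,0,0],-0.75,10],[[0,0,0],-0.75,10],[[0,0,-0.1],0,10],[[0,0,-0.4],0,10],[[0,0,-0.4],0,10]]'
python3 -c "
from h import *
info()"
python3 -m creep '[[[0,0,0.3],-0.3,10],[[0,0,0],-0.3,10],[[0,0,0],0,10],[[0,0,0],0,10],[[0,0,0],0,10]]'
python3 -c "
from h import *
info(.5849,-.0675,121)"
```

```text
time_s: 29.05
tcp_pos: [0.4891, -0.0252, 0.1667]
orientation: [0.522, 0.852, 0.024, 0.017]
force: [0.5, 0.2, -3.4]
opening: 0.0187
mouth [ 0.4924 -0.0237  0.1048] xang 116.97 tilt [0.0538 0.0234] F [ 0.5  0.2 -3.4] T [-0.06  0.02 -0.03] op 0.0187 j7 0.59 t 29.05
time_s: 29.55
tcp_pos: [0.4919, -0.0249, 0.1559]
orientation: [0.498, 0.867, 0.026, 0.019]
force: [-0.0, -0.2, -3.8]
opening: 0.0185
mouth [ 0.4956 -0.0234  0.094 ] xang 120.23 tilt [0.0593 0.0251] F [-0.  -0.2 -3.8] T [-0.05  0.08 -0.03] op 0.0185 j7 0.66 t 29.55
rel units [-1.662  1.096  0.084] twist units -0.13
```

```bash
python3 -m creep '[[[-0.3,0.2,0],0,10],[[-0.4,0.26,0.05],-0.1,10],[[-0.4,0.26,0.05],0,10],[[-0.35,0.23,0.05],0,10],[[-0.18,0.12,0.05],0,10]]'
python3 -m creep '[[[0,0,0.05],0,10],[[0,0,0],0,10],[[0,0,0],0,10],[[0,0,0],0,10],[[0,0,0],0,10]]'
python3 -c "
from h import *
info(.5849,-.0675,121)"
```

```text
time_s: 30.05
tcp_pos: [0.5818, -0.0679, 0.1502]
orientation: [0.494, 0.869, 0.026, 0.019]
force: [-0.3, -0.1, -2.9]
opening: 0.0183
time_s: 30.55
tcp_pos: [0.5801, -0.0673, 0.1469]
orientation: [0.494, 0.869, 0.025, 0.018]
force: [-0.3, 0.5, -3.4]
opening: 0.0185
mouth [ 0.5836 -0.0657  0.085 ] xang 120.71 tilt [0.056  0.0267] F [-0.3  0.5 -3.4] T [-0.03  0.12 -0.02] op 0.0185 j7 0.85 t 30.55
rel units [-0.045  0.003  0.   ] twist units -0.05
```

```bash
python3 -m creep '[[[-0.045,0,0.1],0,10],[[0,0,0.08],0,10],[[0,0,0.06],0,10],[[0,0,0],0,10],[[0,0,0],0,10]]'
python3 -c "
from h import *
info(.5849,-.0675,121)"
```

```text
time_s: 31.05
tcp_pos: [0.5817, -0.0685, 0.134]
orientation: [0.494, 0.869, 0.026, 0.018]
force: [0.3, 0.8, -3.1]
opening: 0.0183
mouth [ 0.5851 -0.0668  0.0721] xang 120.74 tilt [0.0561 0.0272] F [ 0.3  0.8 -3.1] T [-0.08  0.09 -0.  ] op 0.0183 j7 0.86 t 31.05
rel units [-0.009 -0.011 -0.001] twist units -0.04
```

```bash
python3 -m creep '[[[-0.01,-0.015,0.02],0,10],[[0,0,0.03],0,10],[[0,0,0.03],0,10],[[0,0,0.03],0,10],[[0,0,0],0,10]]'
python3 -c "
from h import *
info(.5849,-.0677,121)"
```

```text
time_s: 31.55
tcp_pos: [0.5817, -0.0693, 0.1281]
orientation: [0.494, 0.869, 0.026, 0.018]
force: [-0.1, 0.5, -3.2]
opening: 0.0186
mouth [ 0.5852 -0.0676  0.0663] xang 120.74 tilt [0.0563 0.0272] F [-0.1  0.5 -3.2] T [-0.05  0.07  0.01] op 0.0186 j7 0.87 t 31.55
rel units [ 0.001 -0.006 -0.   ] twist units -0.04
```

```bash
python3 -m creep '[[[0,0,0.03],0,10],[[0,0,0.03],0,10],[[0,0,0.03],0,10],[[0,0,0.03],0,10],[[0,0,0],0,10]]'
python3 -c "
from h import *
info(.5849,-.0677,121)"
```

```text
time_s: 32.05
tcp_pos: [0.5819, -0.0692, 0.1216]
orientation: [0.494, 0.869, 0.026, 0.018]
force: [-0.2, 0.3, -2.3]
opening: 0.0183
mouth [ 0.5854 -0.0676  0.0597] xang 120.73 tilt [0.0561 0.0271] F [-0.2  0.3 -2.3] T [-0.07  0.25 -0.04] op 0.0183 j7 0.88 t 32.05
rel units [ 0.003 -0.01  -0.001] twist units -0.04
```

```bash
python3 -m creep '[[[0,0,0],1,10],[[0,0,0],1,10],[[0,0,0],1,10],[[0,0,0],1,10],[[0,0,0],1,10]]'
python3 -c "
from h import *
info()"
python3 -m creep '[[[0,0,0],0.5,10],[[0,0,0],0.4,10],[[0,0,0],0.3,10],[[0,0,0],0.2,10],[[0,0,0],0.1,10]]'
python3 -c "
from h import *
info()"
```

```text
time_s: 32.55
tcp_pos: [0.5816, -0.0703, 0.1218]
orientation: [0.708, 0.705, 0.029, 0.01]
force: [-1.0, -0.8, -2.9]
opening: 0.0185
mouth [ 0.5851 -0.0686  0.0599] xang 89.81 tilt [0.0559 0.0265] F [-1.  -0.8 -2.9] T [-0.35  0.44  0.31] op 0.0185 j7 0.42 t 32.55
time_s: 33.05
tcp_pos: [0.5815, -0.0703, 0.1217]
orientation: [0.764, 0.644, 0.029, 0.008]
force: [-0.6, -0.5, -2.5]
opening: 0.0186
mouth [ 0.5849 -0.0688  0.0598] xang 80.3 tilt [0.0554 0.0255] F [-0.6 -0.5 -2.5] T [-0.43  0.34  0.28] op 0.0186 j7 0.28 t 33.05
```

```bash
python3 -m creep '[[[0,0,0],0.25,10],[[0,0,0],0.25,10],[[0,0,0],0.2,10],[[0,0,0],0.2,10],[[0,0,0],0,10]]'
python3 -c "
from h import *
info()"
```

```text
time_s: 33.55
tcp_pos: [0.5814, -0.0705, 0.1217]
orientation: [0.796, 0.604, 0.03, 0.007]
force: [-0.5, -0.3, -2.5]
opening: 0.0187
mouth [ 0.5848 -0.0689  0.0599] xang 74.45 tilt [0.0554 0.0255] F [-0.5 -0.3 -2.5] T [-0.43  0.38  0.25] op 0.0187 j7 0.2 t 33.55
```

```bash
python3 -m creep '[[[0,0,0],0.15,10],[[0,0,0],0.15,10],[[0,0,0],0.1,10],[[0,0,0],0.05,10],[[0,0,0],0,10]]'
python3 -c "
from h import *
info()"
```

```text
time_s: 34.05
tcp_pos: [0.5814, -0.0705, 0.1217]
orientation: [0.811, 0.584, 0.03, 0.006]
force: [-0.6, -1.2, -3.1]
opening: 0.0181
mouth [ 0.5848 -0.0689  0.0599] xang 71.53 tilt [0.0554 0.0255] F [-0.6 -1.2 -3.1] T [-0.47  0.33  0.25] op 0.0181 j7 0.16 t 34.05
```

```bash
python3 -m creep '[[[0,0,0],0.15,10],[[0,0,0],0.15,10],[[0,0,0],0.1,10],[[0,0,0],0,10],[[0,0,0],0,10]]'
python3 -c "
from h import *
info()"
```

```text
time_s: 34.55
tcp_pos: [0.5813, -0.0706, 0.1217]
orientation: [0.824, 0.565, 0.03, 0.005]
force: [-0.4, -0.3, -2.3]
opening: 0.0185
mouth [ 0.5848 -0.069   0.0598] xang 68.94 tilt [0.0553 0.0253] F [-0.4 -0.3 -2.3] T [-0.48  0.44  0.38] op 0.0185 j7 0.12 t 34.55
```

```bash
python3 -m creep '[[[0,0,0],0.1,10],[[0,0,0],0.1,10],[[0,0,0],0.1,10],[[0,0,0],0,10],[[0,0,0],0,10]]'
python3 -c "
from h import *
info();info()"
```

```text
time_s: 35.05
tcp_pos: [0.5813, -0.0706, 0.1217]
orientation: [0.834, 0.551, 0.03, 0.005]
force: [-0.8, -0.9, -2.7]
opening: 0.0183
mouth [ 0.5848 -0.069   0.0598] xang 67.0 tilt [0.0553 0.0252] F [-0.8 -0.9 -2.7] T [-0.54  0.4   0.56] op 0.0183 j7 0.09 t 35.05
mouth [ 0.5848 -0.069   0.0598] xang 67.0 tilt [0.0553 0.0252] F [-0.8 -0.9 -2.7] T [-0.54  0.4   0.56] op 0.0183 j7 0.09 t 35.05
```

```bash
python3 -m creep '[[[0,0,0],-1,10],[[0,0,0],-1,10],[[0,0,-0.12],0,10],[[0,0,-0.25],-0.5,10],[[0,0,-0.2],-1,10]]'
python3 -m creep '[[[0,0,0],-1,10],[[0,0,0],-1,10],[[0,0,0],-1,10],[[0,0,0],-1,10],[[0,0,0],-0.8,10]]'
python3 -c "
from h import *
info(.5422,.0667,118.4)"
```

```text
time_s: 35.55
tcp_pos: [0.5795, -0.0708, 0.1506]
orientation: [0.719, 0.694, 0.028, 0.009]
force: [0.3, -1.0, -3.7]
opening: 0.0181
time_s: 36.05
tcp_pos: [0.5811, -0.0704, 0.1546]
orientation: [0.523, 0.852, 0.027, 0.018]
force: [-0.4, 0.1, -2.5]
opening: 0.0185
mouth [ 0.5847 -0.0687  0.0927] xang 116.89 tilt [0.0586 0.0277] F [-0.4  0.1 -2.5] T [-0.12  0.11 -0.02] op 0.0185 j7 0.79 t 36.05
rel units [2.8   0.465 0.025] twist units -0.25
```

```bash
python3 -m creep '[[[0.4,0.06,0],-0.1,10],[[0.7,0.11,0.05],-0.1,10],[[0.7,0.11,0.05],0,10],[[0.6,0.11,0.05],0,10],[[0.38,0.07,0.05],0,10]]'
python3 -m creep '[[[0,0,0],0,10],[[0,0,0],0,10],[[0,0,0],0,10],[[0,0,0],0,10],[[0,0,0],0,10]]'
python3 -c "
from h import *
info(.5422,.0667,118.4)"
```

```text
time_s: 36.55
tcp_pos: [0.5384, 0.0642, 0.1482]
orientation: [0.524, 0.851, 0.029, 0.019]
force: [0.3, -0.3, -3.6]
opening: 0.0183
time_s: 37.05
tcp_pos: [0.5385, 0.0655, 0.1493]
orientation: [0.527, 0.849, 0.029, 0.019]
force: [-0.6, 0.1, -3.9]
opening: 0.0185
mouth [0.5424 0.0674 0.0874] xang 116.31 tilt [0.0633 0.0298] F [-0.6  0.1 -3.9] T [-0.05  0.08  0.01] op 0.0185 j7 0.48 t 37.05
rel units [-0.01  -0.01  -0.001] twist units -0.35
```

```bash
python3 -m creep '[[[-0.01,-0.01,0.12],-0.3,10],[[0,0,0.1],0,10],[[0,0,0.07],0,10],[[0,0,0.02],0,10],[[0,0,0],0,10]]'
python3 -c "
from h import *
info(.5422,.0667,118.4)"
```

```text
time_s: 37.55
tcp_pos: [0.5399, 0.0631, 0.1332]
orientation: [0.516, 0.856, 0.029, 0.02]
force: [-0.2, -0.4, -2.4]
opening: 0.0187
mouth [0.5439 0.0649 0.0713] xang 117.77 tilt [0.0637 0.0292] F [-0.2 -0.4 -2.4] T [-0.06  0.15  0.01] op 0.0187 j7 0.53 t 37.55
rel units [ 0.048 -0.013 -0.001] twist units -0.11
```

```bash
cat >> h.py <<'E'
def down():
    p,r,s=tool(); print("tool shift per unit world-down",(r.T@np.array([0,0,-1.])).round(3))
E
python3 -m creep '[[[0.045,-0.01,0],-0.1,10],[[0.005,0,0],0,10],[[0,0,0],0,10],[[0,0,0],0,10],[[0,0,0],0,10]]'
python3 -c "
from h import *
info(.5422,.0667,118.4);down()"
```

```text
time_s: 38.05
tcp_pos: [0.5384, 0.0655, 0.1336]
orientation: [0.512, 0.859, 0.029, 0.02]
force: [-0.2, 0.6, -3.3]
opening: 0.0183
mouth [0.5424 0.0674 0.0718] xang 118.41 tilt [0.0643 0.0296] F [-0.2  0.6 -3.3] T [-0.03  0.15  0.04] op 0.0183 j7 0.54 t 38.05
rel units [-0.01  -0.01  -0.001] twist units 0.0
tool shift per unit world-down [ 0.005 -0.071  0.997]
```

```bash
python3 -m creep '[[[-0.01,-0.012,0.02],0,10],[[0,-0.002,0.03],0,10],[[0,-0.002,0.03],0,10],[[0,-0.002,0.03],0,10],[[0,0,0],0,10]]'
python3 -c "
from h import *
info(.5422,.0667,118.4);down()"
```

```text
time_s: 38.55
tcp_pos: [0.5382, 0.0648, 0.1276]
orientation: [0.512, 0.858, 0.029, 0.02]
force: [-0.1, 0.7, -3.2]
opening: 0.0183
mouth [0.5422 0.0666 0.0657] xang 118.41 tilt [0.0643 0.0296] F [-0.1  0.7 -3.2] T [-0.06  0.13 -0.04] op 0.0183 j7 0.55 t 38.55
rel units [0.002 0.001 0.   ] twist units 0.0
tool shift per unit world-down [ 0.005 -0.071  0.997]
```

```bash
python3 -m creep '[[[0,-0.002,0.03],0,10],[[0,-0.002,0.03],0,10],[[0,-0.002,0.03],0,10],[[0,-0.002,0.03],0,10],[[0,0,0],0,10]]'
python3 -c "
from h import *
info(.5422,.0667,118.4);down()"
```

```text
time_s: 39.05
tcp_pos: [0.5384, 0.0647, 0.1211]
orientation: [0.512, 0.858, 0.029, 0.02]
force: [-1.0, -1.1, 0.1]
opening: 0.0184
mouth [0.5424 0.0665 0.0592] xang 118.4 tilt [0.0644 0.0296] F [-1.  -1.1  0.1] T [-0.1   0.37 -0.03] op 0.0184 j7 0.55 t 39.05
rel units [ 0.005 -0.001 -0.   ] twist units -0.0
tool shift per unit world-down [ 0.005 -0.071  0.997]
```

```bash
python3 -m creep '[[[0,0,-0.015],1,10],[[0,0,0],1,10],[[0,0,0],1,10],[[0,0,0],1,10],[[0,0,0],1,10]]'
python3 -c "
from h import *
info()"
python3 -m creep '[[[0,0,0],0.5,10],[[0,0,0],0.5,10],[[0,0,0],0.4,10],[[0,0,0],0.2,10],[[0,0,0],0,10]]'
python3 -c "
from h import *
info()"
```

```text
time_s: 39.55
tcp_pos: [0.538, 0.0643, 0.1219]
orientation: [0.722, 0.691, 0.033, 0.011]
force: [-0.4, -1.3, -2.7]
opening: 0.0186
mouth [0.5419 0.0661 0.06  ] xang 87.51 tilt [0.0638 0.0296] F [-0.4 -1.3 -2.7] T [-0.38  0.18  0.23] op 0.0186 j7 0.1 t 39.55
time_s: 40.05
tcp_pos: [0.5378, 0.0641, 0.1218]
orientation: [0.78, 0.625, 0.034, 0.009]
force: [-0.4, 0.0, -2.5]
opening: 0.0188
mouth [0.5418 0.0659 0.0599] xang 77.43 tilt [0.0636 0.0283] F [-0.4  0.  -2.5] T [-0.33  0.09  0.22] op 0.0188 j7 -0.05 t 40.05
```

Now carefully toward ~70.

```bash
python3 -m creep '[[[0,0,0],0.3,10],[[0,0,0],0.3,10],[[0,0,0],0.2,10],[[0,0,0],0.2,10],[[0,0,0],0,10]]'
python3 -c "
from h import *
info()"
```

```text
time_s: 40.55
tcp_pos: [0.5378, 0.064, 0.1218]
orientation: [0.814, 0.58, 0.034, 0.007]
force: [0.2, -0.6, -2.6]
opening: 0.0185
mouth [0.5418 0.0657 0.06  ] xang 71.01 tilt [0.0636 0.0283] F [ 0.2 -0.6 -2.6] T [-0.41  0.19  0.35] op 0.0185 j7 -0.14 t 40.55
```

```bash
python3 -m creep '[[[0,0,0],0.2,10],[[0,0,0],0.2,10],[[0,0,0],0.1,10],[[0,0,0],0,10],[[0,0,0],0,10]]'
python3 -c "
from h import *
info()"
```

```text
time_s: 41.05
tcp_pos: [0.5377, 0.064, 0.1217]
orientation: [0.83, 0.557, 0.034, 0.006]
force: [-0.2, -0.6, -2.2]
opening: 0.0188
mouth [0.5417 0.0657 0.0599] xang 67.8 tilt [0.0634 0.028 ] F [-0.2 -0.6 -2.2] T [-0.43  0.19  0.48] op 0.0188 j7 -0.19 t 41.05
```

```bash
python3 -m creep '[[[0,0,0],0.1,10],[[0,0,0],0.1,10],[[0,0,0],0,10],[[0,0,0],0,10],[[0,0,0],0,10]]'
python3 -c "
from h import *
info()"
```

```text
time_s: 41.55
tcp_pos: [0.5378, 0.064, 0.1218]
orientation: [0.836, 0.548, 0.034, 0.006]
force: [-1.3, -0.8, -2.2]
opening: 0.0184
mouth [0.5417 0.0657 0.0599] xang 66.53 tilt [0.0635 0.028 ] F [-1.3 -0.8 -2.2] T [-0.5   0.17  0.5 ] op 0.0184 j7 -0.21 t 41.55
```

```bash
python3 -m creep '[[[0,0,0],-1,10],[[0,0,0],-1,10],[[0,0,-0.12],0,10],[[0,0,-0.25],-0.5,10],[[0,0,-0.2],-1,10]]'
python3 -m creep '[[[0,0,0],-1,10],[[0,0,0],-1,10],[[0,0,0],-1,10],[[0,0,0],-1,10],[[0,0,0],-1,10]]'
python3 -c "
from h import *
info(.6308,.021,120.7);down()"
```

```text
time_s: 42.05
tcp_pos: [0.5354, 0.0631, 0.1506]
orientation: [0.722, 0.691, 0.032, 0.011]
force: [-0.4, -0.2, -2.8]
opening: 0.0184
time_s: 42.55
tcp_pos: [0.5364, 0.0633, 0.1543]
orientation: [0.518, 0.854, 0.03, 0.02]
force: [-0.0, -0.0, -2.7]
opening: 0.0188
mouth [0.5405 0.0652 0.0925] xang 117.51 tilt [0.0651 0.0304] F [-0.  -0.  -2.7] T [-0.06  0.18  0.04] op 0.0188 j7 0.51 t 42.55
rel units [-1.619  1.19   0.091] twist units -0.53
tool shift per unit world-down [ 0.003 -0.072  0.997]
```

```bash
python3 -m creep '[[[-0.3,0.2,0],0,10],[[-0.4,0.29,0.06],0,10],[[-0.4,0.29,0.06],0,10],[[-0.34,0.25,0.05],0,10],[[-0.17,0.13,0.05],-0.2,10]]'
python3 -m creep '[[[0,0,0],-0.3,10],[[0,0,0],0,10],[[0,0,0],0,10],[[0,0,0],0,10],[[0,0,0],0,10]]'
python3 -c "
from h import *
info(.6308,.021,120.7);down()"
```

```text
time_s: 43.05
tcp_pos: [0.6278, 0.0186, 0.1499]
orientation: [0.515, 0.856, 0.031, 0.02]
force: [-0.5, 0.6, -2.5]
opening: 0.0184
time_s: 43.55
tcp_pos: [0.6271, 0.0187, 0.1505]
orientation: [0.504, 0.863, 0.031, 0.02]
force: [0.5, 0.4, -3.4]
opening: 0.0185
mouth [0.6311 0.0208 0.0886] xang 119.37 tilt [0.0653 0.0337] F [ 0.5  0.4 -3.4] T [-0.06  0.11 -0.06] op 0.0185 j7 0.7 t 43.55
rel units [ 0.007 -0.004 -0.   ] twist units -0.22
tool shift per unit world-down [ 0.003 -0.073  0.997]
```

```bash
python3 -m creep '[[[0.005,-0.01,0.12],-0.2,10],[[0,-0.01,0.1],0,10],[[0,-0.005,0.07],0,10],[[0,0,0.02],0,10],[[0,0,0],0,10]]'
python3 -c "
from h import *
info(.6308,.021,120.7);down()"
```

```text
time_s: 44.05
tcp_pos: [0.6262, 0.0197, 0.1334]
orientation: [0.494, 0.868, 0.031, 0.02]
force: [0.3, -0.3, -3.2]
opening: 0.0185
mouth [0.6302 0.0218 0.0715] xang 120.69 tilt [0.0647 0.0342] F [ 0.3 -0.3 -3.2] T [-0.03  0.1  -0.01] op 0.0185 j7 0.74 t 44.05
rel units [-0.02   0.002  0.   ] twist units -0.0
tool shift per unit world-down [ 0.004 -0.073  0.997]
```

```bash
python3 -m creep '[[[-0.02,0,0.02],0,10],[[0,-0.002,0.03],0,10],[[0,-0.002,0.03],0,10],[[0,-0.002,0.03],0,10],[[0,0,0],0,10]]'
python3 -c "
from h import *
info(.6308,.021,120.7);down()"
```

```text
time_s: 44.55
tcp_pos: [0.6271, 0.0186, 0.1276]
orientation: [0.495, 0.868, 0.031, 0.02]
force: [-0.1, 0.1, -3.5]
opening: 0.0182
mouth [0.6311 0.0207 0.0657] xang 120.67 tilt [0.0651 0.0341] F [-0.1  0.1 -3.5] T [-0.04  0.11  0.02] op 0.0182 j7 0.74 t 44.55
rel units [ 0.009 -0.002 -0.   ] twist units -0.0
tool shift per unit world-down [ 0.004 -0.073  0.997]
```

```bash
python3 -m creep '[[[0.005,-0.002,0.03],0,10],[[0,-0.002,0.03],0,10],[[0,-0.002,0.03],0,10],[[0,-0.002,0.02],0,10],[[0,0,0],1,10]]'
python3 -c "
from h import *
info(.6308,.021,120.7)"
```

```text
time_s: 45.05
tcp_pos: [0.627, 0.0186, 0.1217]
orientation: [0.539, 0.841, 0.032, 0.018]
force: [-1.5, -0.4, -2.2]
opening: 0.0182
mouth [0.631  0.0207 0.0599] xang 114.67 tilt [0.0653 0.0342] F [-1.5 -0.4 -2.2] T [-0.29  0.59  0.07] op 0.0182 j7 0.66 t 45.05
rel units [ 0.007 -0.002 -0.   ] twist units -1.01
```

```bash
python3 -m creep '[[[0,0,0],1,10],[[0,0,0],1,10],[[0,0,0],1,10],[[0,0,0],1,10],[[0,0,0],1,10]]'
python3 -c "
from h import *
info()"
python3 -m creep '[[[0,0,0],0.5,10],[[0,0,0],0.4,10],[[0,0,0],0.3,10],[[0,0,0],0.2,10],[[0,0,0],0,10]]'
python3 -c "
from h import *
info()"
```

```text
time_s: 45.55
tcp_pos: [0.6268, 0.0181, 0.1218]
orientation: [0.746, 0.665, 0.036, 0.009]
force: [0.1, -0.2, -2.3]
opening: 0.0184
mouth [0.6309 0.0202 0.0599] xang 83.55 tilt [0.0652 0.034 ] F [ 0.1 -0.2 -2.3] T [-0.43  0.33  0.28] op 0.0184 j7 0.21 t 45.55
time_s: 46.05
tcp_pos: [0.6267, 0.018, 0.1216]
orientation: [0.795, 0.606, 0.036, 0.007]
force: [-1.1, -0.1, -1.3]
opening: 0.0185
mouth [0.6307 0.02   0.0598] xang 74.66 tilt [0.0647 0.0328] F [-1.1 -0.1 -1.3] T [-0.26  0.32  0.27] op 0.0185 j7 0.08 t 46.05
```

```bash
python3 -m creep '[[[0,0,0],0.3,10],[[0,0,0],0.2,10],[[0,0,0],0.2,10],[[0,0,0],0.1,10],[[0,0,0],0,10]]'
python3 -c "
from h import *
info()"
```

```text
time_s: 46.55
tcp_pos: [0.6266, 0.0179, 0.1216]
orientation: [0.821, 0.569, 0.036, 0.005]
force: [-0.5, -0.5, -1.5]
opening: 0.0182
mouth [0.6306 0.0199 0.0598] xang 69.52 tilt [0.0646 0.0329] F [-0.5 -0.5 -1.5] T [-0.41  0.34  0.38] op 0.0182 j7 0.0 t 46.55
```

```bash
python3 -m creep '[[[0,0,0],0.15,10],[[0,0,0],0.15,10],[[0,0,0],0.1,10],[[0,0,0],0,10],[[0,0,0],0,10]]'
python3 -c "
from h import *
info()"
```

```text
time_s: 47.05
tcp_pos: [0.6266, 0.0178, 0.1216]
orientation: [0.834, 0.551, 0.036, 0.004]
force: [-1.5, 0.1, -2.6]
opening: 0.0183
mouth [0.6306 0.0198 0.0598] xang 66.96 tilt [0.0646 0.0327] F [-1.5  0.1 -2.6] T [-0.41  0.37  0.49] op 0.0183 j7 -0.03 t 47.05
```

```bash
python3 -m creep '[[[0,0,0],-1,10],[[0,0,0],-1,10],[[0,0,-0.12],0,10],[[0,0,-0.25],-0.5,10],[[0,0,-0.2],-1,10]]'
python3 -m creep '[[[0,0,0],-1,10],[[0,0,0],-1,10],[[0,0,0],-1,10],[[0,0,0],-1,10],[[0,0,0],-0.8,10]]'
python3 -c "
from h import *
info(.4964,-.022,117.5);down()"
```

```text
time_s: 47.55
tcp_pos: [0.6243, 0.0172, 0.1502]
orientation: [0.719, 0.694, 0.034, 0.01]
force: [0.8, -0.1, -3.6]
opening: 0.0185
time_s: 48.05
tcp_pos: [0.6254, 0.0172, 0.154]
orientation: [0.523, 0.851, 0.032, 0.019]
force: [0.3, -0.1, -3.0]
opening: 0.0183
mouth [0.6295 0.0193 0.0922] xang 116.84 tilt [0.0667 0.0345] F [ 0.3 -0.1 -3. ] T [-0.07  0.1  -0.01] op 0.0183 j7 0.67 t 48.05
rel units [ 0.465 -2.741 -0.206] twist units -0.11
tool shift per unit world-down [-0.001 -0.075  0.997]
```

```bash
python3 -m creep '[[[0.06,-0.4,-0.03],0,10],[[0.12,-0.68,-0.05],0,10],[[0.12,-0.68,-0.03],0,10],[[0.1,-0.6,0],0,10],[[0.06,-0.36,0],-0.1,10]]'
python3 -m creep '[[[0,0,0],0,10],[[0,0,0],0,10],[[0,0,0],0,10],[[0,0,0],0,10],[[0,0,0],0,10]]'
python3 -c "
from h import *
info(.4964,-.022,117.5);down()"
```

```text
time_s: 48.55
tcp_pos: [0.4914, -0.0242, 0.1501]
orientation: [0.526, 0.85, 0.033, 0.02]
force: [-0.6, 0.3, -3.5]
opening: 0.0185
time_s: 49.05
tcp_pos: [0.4915, -0.0243, 0.1513]
orientation: [0.53, 0.847, 0.035, 0.02]
force: [0.4, -0.1, -3.1]
opening: 0.0182
mouth [ 0.4958 -0.022   0.0895] xang 115.93 tilt [0.0704 0.038 ] F [ 0.4 -0.1 -3.1] T [-0.09  0.12  0.02] op 0.0182 j7 0.64 t 49.05
rel units [-0.005  0.01   0.001] twist units -0.26
tool shift per unit world-down [-0.003 -0.08   0.997]
```

```bash
python3 -m creep '[[[-0.01,0,0.12],-0.25,10],[[0,-0.01,0.12],0,10],[[0,-0.005,0.07],0,10],[[0,0,0.02],0,10],[[0,0,0],0,10]]'
python3 -c "
from h import *
info(.4964,-.022,117.5);down()"
```

```text
time_s: 49.55
tcp_pos: [0.4934, -0.0243, 0.1336]
orientation: [0.52, 0.854, 0.034, 0.02]
force: [-0.2, 0.1, -4.0]
opening: 0.0184
mouth [ 0.4977 -0.0221  0.0718] xang 117.34 tilt [0.07   0.0368] F [-0.2  0.1 -4. ] T [-0.07  0.12  0.05] op 0.0184 j7 0.7 t 49.55
rel units [ 0.013 -0.023 -0.002] twist units -0.03
tool shift per unit world-down [-0.001 -0.079  0.997]
```

```bash
python3 -m creep '[[[0.013,-0.025,0.01],0,10],[[0,-0.002,0.03],0,10],[[0,-0.002,0.03],0,10],[[0,-0.002,0.03],0,10],[[0,0,0],0,10]]'
python3 -c "
from h import *
info(.4964,-.022,117.5);down()"
```

```text
time_s: 50.05
tcp_pos: [0.4921, -0.0242, 0.1285]
orientation: [0.52, 0.853, 0.034, 0.021]
force: [-0.6, -0.1, -3.7]
opening: 0.0186
mouth [ 0.4965 -0.0219  0.0667] xang 117.3 tilt [0.0706 0.0371] F [-0.6 -0.1 -3.7] T [-0.06  0.17  0.03] op 0.0186 j7 0.71 t 50.05
rel units [-0.    -0.002 -0.   ] twist units -0.03
tool shift per unit world-down [-0.001 -0.08   0.997]
```

```bash
python3 -m creep '[[[0,-0.002,0.03],0,10],[[0,-0.002,0.03],0,10],[[0,-0.002,0.03],0,10],[[0,-0.002,0.03],0,10],[[0,0,0],0.8,10]]'
python3 -c "
from h import *
info(.4964,-.022,117.5);down()"
```

```text
time_s: 50.55
tcp_pos: [0.492, -0.0244, 0.1219]
orientation: [0.555, 0.831, 0.035, 0.019]
force: [-0.4, -2.7, -3.4]
opening: 0.0181
mouth [ 0.4964 -0.0221  0.0601] xang 112.5 tilt [0.0703 0.037 ] F [-0.4 -2.7 -3.4] T [-0.79  0.55  0.05] op 0.0181 j7 0.65 t 50.55
rel units [0.001 0.002 0.   ] twist units -0.83
tool shift per unit world-down [-0.007 -0.079  0.997]
```

```bash
python3 -m creep '[[[0,0,0],1,10],[[0,0,0],1,10],[[0,0,0],1,10],[[0,0,0],1,10],[[0,0,0],1,10]]'
python3 -c "
from h import *
info()"
python3 -m creep '[[[0,0,0],0.4,10],[[0,0,0],0.3,10],[[0,0,0],0.3,10],[[0,0,0],0.2,10],[[0,0,0],0,10]]'
python3 -c "
from h import *
info()"
```

```text
time_s: 51.05
tcp_pos: [0.4918, -0.0251, 0.1215]
orientation: [0.758, 0.651, 0.038, 0.009]
force: [-1.5, -1.3, -0.3]
opening: 0.0184
mouth [ 0.4961 -0.0229  0.0597] xang 81.43 tilt [0.0699 0.0362] F [-1.5 -1.3 -0.3] T [-0.35  0.46  0.22] op 0.0184 j7 0.18 t 51.05
time_s: 51.55
tcp_pos: [0.4917, -0.0253, 0.1213]
orientation: [0.8, 0.599, 0.039, 0.007]
force: [-2.4, -1.2, 0.8]
opening: 0.0188
mouth [ 0.496  -0.023   0.0595] xang 73.74 tilt [0.0696 0.0355] F [-2.4 -1.2  0.8] T [-0.37  0.45  0.27] op 0.0188 j7 0.07 t 51.55
```

```bash
python3 -m creep '[[[0,0,-0.01],0.3,10],[[0,0,0],0.2,10],[[0,0,0],0.2,10],[[0,0,0],0.1,10],[[0,0,0],0,10]]'
python3 -c "
from h import *
info()"
```

```text
time_s: 52.05
tcp_pos: [0.4916, -0.0253, 0.1218]
orientation: [0.826, 0.562, 0.039, 0.005]
force: [-0.2, -1.1, -2.1]
opening: 0.0182
mouth [ 0.4959 -0.0231  0.06  ] xang 68.6 tilt [0.0695 0.0354] F [-0.2 -1.1 -2.1] T [-0.51  0.33  0.48] op 0.0182 j7 -0.01 t 52.05
```

```bash
python3 -m creep '[[[0,0,0],0.1,10],[[0,0,0],0.1,10],[[0,0,0],0,10],[[0,0,0],0,10],[[0,0,0],0,10]]'
python3 -c "
from h import *
info()"
```

```text
time_s: 52.55
tcp_pos: [0.4916, -0.0254, 0.1218]
orientation: [0.832, 0.553, 0.039, 0.005]
force: [0.0, -1.3, -3.1]
opening: 0.0186
mouth [ 0.4959 -0.0232  0.0599] xang 67.34 tilt [0.0695 0.0352] F [ 0.  -1.3 -3.1] T [-0.48  0.37  0.5 ] op 0.0186 j7 -0.03 t 52.55
```

```bash
python3 -m creep '[[[0,0,0],-1,10],[[0,0,0],-1,10],[[0,0,-0.12],0,10],[[0,0,-0.35],-0.3,10],[[0,0,-0.4],0,10]]'
python3 -m creep '[[[0,0,-0.1],0,10],[[0,0,0],0,10],[[0,0,0],0,10],[[0,0,0],0,10],[[0,0,0],0,10]]'
python3 - <<'E'
from h import *
info(.4932,.3465);down()
for n in ("scene","side"):
    f=grab_frame(n); cv2.imwrite(f"pics/{n}8.png",f["color"][...,::-1])
    crop(f,*((200,190,340,300) if n=="scene" else (250,160,400,270)),5,n+"8c.png")
E
```

```text
time_s: 53.05
tcp_pos: [0.4874, -0.0272, 0.1651]
orientation: [0.76, 0.649, 0.036, 0.008]
force: [0.0, -0.5, -2.6]
opening: 0.0187
time_s: 53.55
tcp_pos: [0.4876, -0.0267, 0.171]
orientation: [0.762, 0.646, 0.038, 0.008]
force: [0.2, 0.7, -3.5]
opening: 0.0182
mouth [ 0.4919 -0.0244  0.1092] xang 80.62 tilt [0.0683 0.0365] F [ 0.2  0.7 -3.5] T [-0.07  0.17  0.03] op 0.0182 j7 0.05 t 53.55
rel units [ 7.316 -1.201  0.272] twist units None
tool shift per unit world-down [-0.047 -0.061  0.997]
```

View pics/scene8c.png

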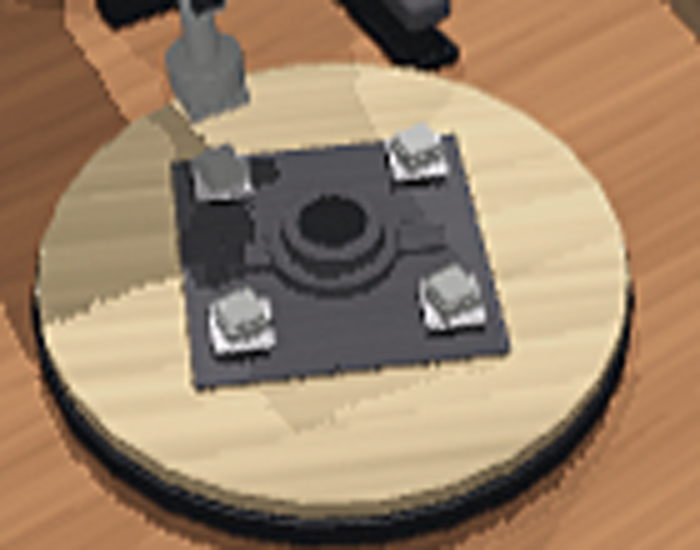

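```bash
python3 -m creep '[[[0.5,-0.08,0.02],0,10],[[0.85,-0.14,0.03],0,10],[[0.85,-0.14,0.03],0,10],[[0.85,-0.14,0.03],0,10],[[0.85,-0.14,0.03],0,10]]'
python3 -m creep '[[[0.85,-0.14,0.03],0,10],[[0.85,-0.14,0.03],0,10],[[0.8,-0.13,0.03],0,10],[[0.6,-0.1,0.02],0,10],[[0.3,-0.05,0.01],0,10]]'
python3 -m creep '[[[0,0,0],0,10],[[0,0,0],0,10],[[0,0,0],0,10],[[0,0,0],0,10],[[0,0,0],0,10]]'
python3 - <<'E'
from h import *
info(.4932,.3465);down()
f=grab_frame("wrist"); cv2.imwrite(f"pics/w9.png",f["color"][...,::-1]); np.save("w9.npy",f,allow_pickle=True)
E
```

```text
time_s: 54.15
tcp_pos: [0.4893, 0.1708, 0.1706]
orientation: [0.767, 0.641, 0.037, 0.009]
force: [1.0, 0.2, -2.7]
opening: 0.0185
time_s: 54.65
tcp_pos: [0.4895, 0.3551, 0.1686]
orientation: [0.765, 0.643, 0.037, 0.009]
force: [-0.4, -0.1, -3.9]
opening: 0.0187
time_s: 55.15
tcp_pos: [0.4897, 0.353, 0.1674]
orientation: [0.766, 0.642, 0.036, 0.009]
force: [1.2, 0.1, -3.5]
opening: 0.0185
mouth [0.4938 0.355  0.1056] xang 80.07 tilt [0.0664 0.0314] F [ 1.2  0.1 -3.5] T [-0.08  0.11  0.04] op 0.0185 j7 -0.61 t 55.15
rel units [-0.169  0.018 -0.006] twist units None
tool shift per unit world-down [-0.042 -0.06   0.997]
```

View pics/w9.png

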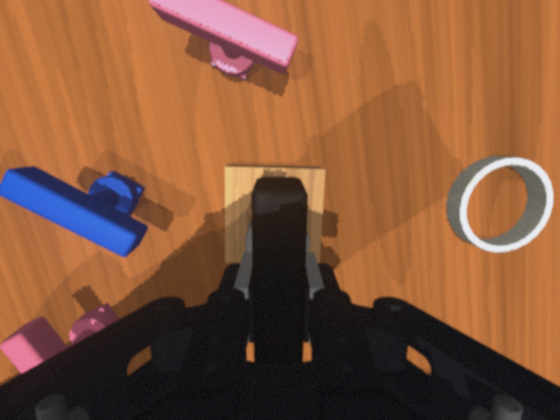

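```bash
python3 -m creep '[[[-0.15,0,0.2],0,10],[[-0.04,-0.02,0.4],0,10],[[-0.02,-0.02,0.4],0,10],[[-0.01,-0.01,0.2],0,10],[[0,0,0],0,10]]'
python3 - <<'E'
from h import *
info(.4932,.3465);down()
o=[]
p,r,s=tool(); m=p+r@np.array([OFF,0,.062])
for n in ("scene","side"):
    f=grab_frame(n); x,y=proj(f,m)[0].round().astype(int)-[32,28]
    a=np.linspace(0,6.28,24); print(x,y,proj(f,m).round(1))
    o.append(cv2.resize(np.ascontiguousarray(f["color"][y:y+50,x:x+64,::-1]),(512,400),interpolation=cv2.INTER_CUBIC))
cv2.imwrite("pics/ab9.png",cv2.resize(np.hstack(o),(800,312)))
E
```

```text
time_s: 55.7
tcp_pos: [0.4895, 0.3409, 0.1039]
orientation: [0.766, 0.641, 0.036, 0.009]
force: [0.2, 1.0, -1.6]
opening: 0.0181
mouth [0.4937 0.3429 0.042 ] xang 79.92 tilt [0.0668 0.0319] F [ 0.2  1.  -1.6] T [0.01 0.13 0.03] op 0.0181 j7 -0.53 t 55.7
rel units [ 0.069 -0.022  0.002] twist units None
tool shift per unit world-down [-0.043 -0.06   0.997]
316 149 [[348.1 177.4]]
198 149 [[229.9 177.2]]
```

View pics/ab9.png

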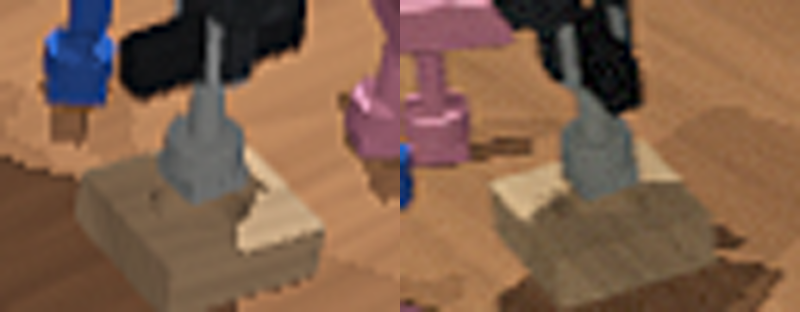

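```bash
python3 -m creep '[[[0.06,-0.02,0],0,10],[[0.01,0,0],0,10],[[0,0,0],0,10],[[0,0,0],0,10],[[0,0,0],0,10]]'
python3 -c "
from h import *
info(.4932,.3465);down()"
```

```text
time_s: 56.3
tcp_pos: [0.4908, 0.3468, 0.1081]
orientation: [0.766, 0.641, 0.039, 0.009]
force: [0.1, -0.1, -3.4]
opening: 0.0184
mouth [0.4952 0.349  0.0463] xang 79.97 tilt [0.0706 0.0363] F [ 0.1 -0.1 -3.4] T [-0.08  0.15 -0.07] op 0.0184 j7 -0.54 t 56.3
rel units [-0.056 -0.03  -0.005] twist units None
tool shift per unit world-down [-0.048 -0.063  0.997]
```

```bash
python3 -m creep '[[[-0.05,-0.03,0.05],0,10],[[-0.005,-0.005,0.1],0,10],[[-0.005,-0.005,0.1],0,10],[[0,0,0.05],0,10],[[0,0,0],0,10]]'
python3 -c "
from h import *
info(.4932,.3465);down()"
```

```text
time_s: 56.8
tcp_pos: [0.489, 0.3444, 0.0912]
orientation: [0.766, 0.642, 0.039, 0.009]
force: [0.7, -0.2, -3.3]
opening: 0.0186
mouth [0.4934 0.3466 0.0294] xang 79.97 tilt [0.0703 0.0361] F [ 0.7 -0.2 -3.3] T [-0.1   0.11 -0.01] op 0.0186 j7 -0.52 t 56.8
rel units [-0.002 -0.003 -0.   ] twist units None
tool shift per unit world-down [-0.048 -0.063  0.997]
```

Centred and at the hole's rim; descend in.

```bash
python3 -m creep '[[[-0.003,-0.005,0.06],0,10],[[-0.003,-0.004,0.06],0,10],[[-0.003,-0.004,0.06],0,10],[[-0.003,-0.004,0.06],0,10],[[0,0,0],0,10]]'
python3 -c "
from h import *
info(.4932,.3465);down()"
```

```text
time_s: 57.3
tcp_pos: [0.489, 0.3443, 0.078]
orientation: [0.766, 0.642, 0.038, 0.009]
force: [0.4, 1.0, -3.8]
opening: 0.0185
mouth [0.4933 0.3465 0.0162] xang 79.97 tilt [0.0703 0.0358] F [ 0.4  1.  -3.8] T [-0.06  0.13  0.04] op 0.0185 j7 -0.51 t 57.3
rel units [-0.001 -0.003 -0.   ] twist units None
tool shift per unit world-down [-0.048 -0.063  0.997]
```

```bash
python3 -m creep '[[[-0.002,-0.003,0.05],0,10],[[-0.002,-0.003,0.04],0,10],[[-0.001,-0.001,0.02],0,10],[[0,0,0.02],0,10],[[0,0,0],0,10]]'
python3 -c "
from h import *
info(.4932,.3465);down()"
```

```text
time_s: 57.8
tcp_pos: [0.4892, 0.3444, 0.071]
orientation: [0.766, 0.641, 0.039, 0.009]
force: [-0.5, 0.5, -2.9]
opening: 0.0185
mouth [0.4936 0.3466 0.0092] xang 79.96 tilt [0.0705 0.036 ] F [-0.5  0.5 -2.9] T [-0.11  0.15 -0.08] op 0.0185 j7 -0.5 t 57.8
rel units [-0.004 -0.007 -0.001] twist units None
tool shift per unit world-down [-0.048 -0.063  0.997]
```

```bash
python3 -m creep '[[[0,0,0.02],0,10],[[0,0,0.02],0,10],[[0,0,0],0,10],[[0,0,0],0,10],[[0,0,0],0,10]]'
python3 -c "
from h import *
info(.4932,.3465);down()"
```

```text
time_s: 58.3
tcp_pos: [0.4898, 0.3448, 0.0708]
orientation: [0.766, 0.641, 0.039, 0.008]
force: [-0.1, -0.0, -3.7]
opening: 0.0185
mouth [0.4941 0.3472 0.009 ] xang 79.95 tilt [0.0705 0.0379] F [-0.1 -0.  -3.7] T [-0.13  0.11 -0.  ] op 0.0185 j7 -0.5 t 58.3
rel units [-0.017 -0.016 -0.002] twist units None
tool shift per unit world-down [-0.05  -0.063  0.997]
```

```bash
python3 -m creep '[[[-0.01,-0.01,0.03],0,10],[[0,0,0.03],0,10],[[0,0,0.01],0,10],[[0,0,0],0,10],[[0,0,0],0,10]]'
python3 -c "
from h import *
info(.4932,.3465);down()"
```

```text
time_s: 58.8
tcp_pos: [0.49, 0.3449, 0.0706]
orientation: [0.766, 0.641, 0.04, 0.007]
force: [0.0, -1.2, 0.4]
opening: 0.0183
mouth [0.4944 0.3474 0.0088] xang 79.91 tilt [0.0699 0.0412] F [ 0.  -1.2  0.4] T [-0.29  0.31 -0.01] op 0.0183 j7 -0.5 t 58.8
rel units [-0.022 -0.02  -0.002] twist units None
tool shift per unit world-down [-0.053 -0.062  0.997]
```

```bash
python3 -m creep '[[[0,0,0],0,22],[[0,0,0],0,30],[[0,0,0],0,40],[[0,0,0],0,50],[[0,0,0],0,60]]' 20
python3 - <<'E'
from h import *
info()
o=[]
for n,(x,y) in (("scene",(310,135)),("side",(190,130))):
    f=grab_frame(n); o.append(cv2.resize(np.ascontiguousarray(f["color"][y:y+75,x:x+75,::-1]),(400,400),interpolation=cv2.INTER_CUBIC))
cv2.imwrite("pics/ab10.png",np.hstack(o))
f=grab_frame("wrist"); cv2.imwrite(f"pics/w10.png",f["color"][...,::-1])
E
```

```text
time_s: 59.3
tcp_pos: [0.4908, 0.3457, 0.0707]
orientation: [0.766, 0.641, 0.041, 0.007]
force: [0.0, 0.1, 0.4]
opening: 0.0598
mouth [0.4952 0.3483 0.0089] xang 79.93 tilt [0.0717 0.0422] F [0.  0.1 0.4] T [-0.07  0.07 -0.03] op 0.0598 j7 -0.5 t 59.3
```

View pics/ab10.png

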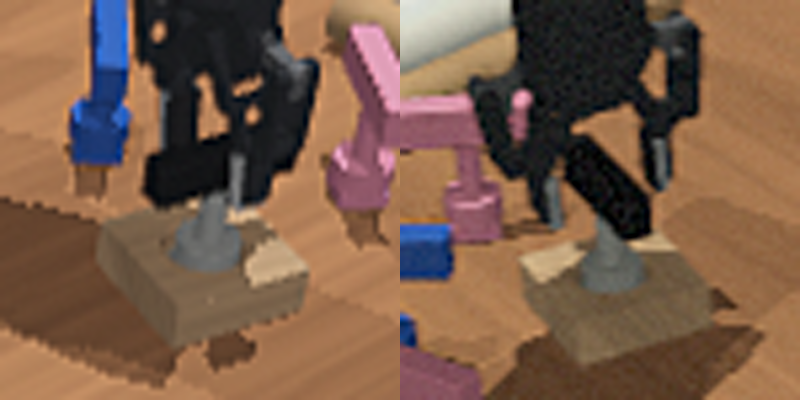

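View pics/w10.png

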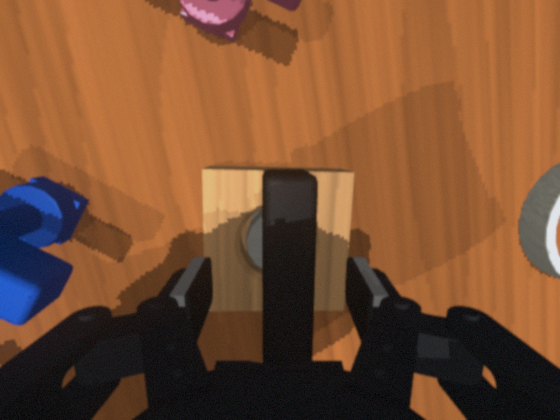

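```bash
python3 -m creep '[[[0,0,-0.3],0,60],[[0,0,-0.5],0,60],[[0,0,-0.8],0,60],[[0,0,-0.9],0,60],[[0,0,-0.6],0,60]]'
python3 -m creep '[[[0,0,0],0,60],[[0,0,0],0,60],[[0,0,0],0,60],[[0,0,0],0,60],[[0,0,0],0,60]]'
python3 - <<'E'
from h import *
info()
o=[]
for n,(x,y) in (("scene",(310,135)),("side",(190,130))):
    f=grab_frame(n); cv2.imwrite(f"pics/{n}11.png",f["color"][...,::-1]); o.append(cv2.resize(np.ascontiguousarray(f["color"][y:y+75,x:x+75,::-1]),(400,400),interpolation=cv2.INTER_CUBIC))
cv2.imwrite("pics/ab11.png",np.hstack(o))
E
```

```text
time_s: 59.95
tcp_pos: [0.4783, 0.3361, 0.2299]
orientation: [0.767, 0.64, 0.037, 0.008]
force: [-0.5, -0.3, -0.2]
opening: 0.06
time_s: 60.45
tcp_pos: [0.4789, 0.3361, 0.2347]
orientation: [0.768, 0.64, 0.04, 0.007]
force: [-0.3, 0.2, -0.1]
opening: 0.06
mouth [0.4833 0.3386 0.1729] xang 79.72 tilt [0.0702 0.0406] F [-0.3  0.2 -0.1] T [-0.04  0.06 -0.01] op 0.06 j7 -0.68 t 60.45
```

View pics/ab11.png

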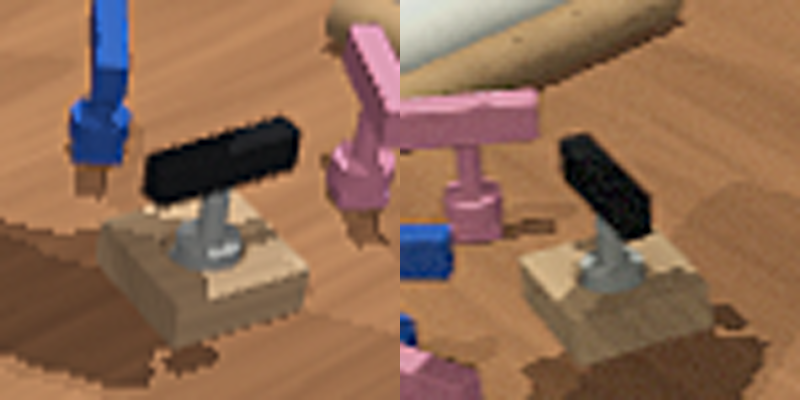

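View pics/scene11.png

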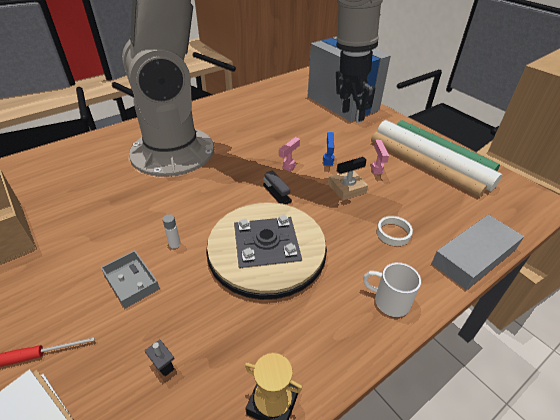

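Run:
```python
from h import *
for n,(x,y) in (("scene",(310,135)),("side",(190,130))):
    f=np.load(("scene" if n=="scene" else "side")+".npy",allow_pickle=True).item()
    c=np.array([.4935,.347,0]); 
    for lean in (0,.1):
        P=[]
        for l in (-.045,.045):
            for z in (.072,.100):
                P.append(c+np.array([np.cos(1.396),np.sin(1.396),0])*l+[0,0,z])
        P+= [c+[0,0,.03]]
        print(n,((proj(f,P)-[x,y])*400/75).round(0).tolist()); break
```

```text
scene [[146.0, 202.0], [152.0, 159.0], [283.0, 159.0], [291.0, 118.0], [206.0, 240.0]]
side [[239.0, 239.0], [235.0, 196.0], [172.0, 173.0], [168.0, 131.0], [210.0, 266.0]]
```

```bash
python3 -c "
from workcell import *
print(close_job()); print(state()['time_s'])"
```

```text
the job is handed in; nothing more can be done
None
the job is handed in; nothing more can be done
```

All four bolts are tightened crosswise in two rounds, and the wrench stands upright in its block again. I handed the job in at about 61 s on the robot's clock, against the 72 s limit.

- **Bolt order:** I started with the bolt nearest (0.585, -0.068), then did the one diagonally opposite, then the other two. The second round used the same order.
- **First round:** each bolt turned about 28–30°. I worked that out from the wrench angle after the torque set in, because the bolt angles cannot be read directly.
- **Second round:** I turned each bolt on until the torque rose clearly above the 0.25–0.3 N m turning friction. It ended at 0.56, 0.50, 0.49 and 0.50 N m, with the wrench within about a degree of the same angle (66.5–67.3°) on all four. That suggests the washers wound only about 0.1 rad, with the tear limit at 0.2.
- **Bushes:** finding the first bolt took several touches. The highest push was about 15 N, which is roughly 2.5 mm against the 4 mm limit. The other bolts went on with almost no load.
- **Last checks:** after the last bolt, the scene picture showed all four heads turned alike and the washers square again. After I let go, the wrench's handle matched the position predicted for upright in both fixed cameras. The other things on the table looked undisturbed in the scene picture.
- **What disagreed:** the tool slowly drifted to about 4.6° of tilt, which the moves could not correct. The wrench was therefore lowered slightly tilted and settled upright when released. The cameras also disagreed by a few millimetres on the seat position, so I settled it by feel on the first bolt.

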